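# Clean the cup and pack the polishing kit

## Task

Take the long brush from its white pot and scrub out the steel cup with four full strokes, each right down to the bottom and back up to the rim, then stand the brush, bristles down, back in its pot. After that pack the clean cup into the long wooden tray; every piece of the polishing kit lying about (tin, jar, pumice block, casting flask, compound bar: whichever are there) has to be in the tray too, side by side in one row, each upright on the tray floor. Do not knock the cup over, and leave the glass dish and the flat red tin where they are.

Things in the scene. Friction and masses are not known exactly. Their poses are not given: they have to be found in the camera images.
- tray: Fixed long open tray of pale wood: outside 82 (x) x 340 (y) x 30 mm high, walls 6 mm and floor 6 mm thick, so inside 70 x 328 mm and 24 mm deep. Origin: centre of the underside; its y axis runs along its length, z up. All pieces fit only in one row along y, with a few mm between them when the tray is full; square pieces with their longer side across the tray.
- pot: Fixed white ceramic pot for the brush: outside 66 mm across, 55 mm high, bore 54 mm, floor 6 mm thick. Origin: centre of the underside. It may be to the left or the right.
- brush: Loose long brush, 90 g, 200 mm long, standing in the pot; its flat end lets it stand by itself. 0 to 55 mm: bristle head, firm core 38 mm across, soft bristles to 49 mm that do not resist; to 75 mm: brass neck 16 mm across; to 200 mm: round dark wood handle 18 mm across. Origin: centre of the flat bristle end (the tip); z points along the brush to the handle.
- brush_tip (a point): The centre of the flat bristle end of the brush (its origin).
- cup: Loose open steel cup, about 0.3 kg: 62 mm outside, 56 mm inside, 80 mm high, wall 3 mm, bottom 4 mm thick, straight sides, no handle. Stands on the bench on the side away from the pot. Origin: centre of the underside.
- cup_in (a point): The centre of the cup's inner floor, 4 mm above the cup's origin; z up along the cup's axis.
- tin: Loose closed round aluminium tin with a brass-coloured lid, 54 mm across, 58 mm high, about 0.15 kg. Origin: centre of the underside, z up. May be absent.
- jar: Loose closed amber glass jar with a black lid, 50 mm across, 62 mm high, about 0.22 kg. Origin: centre of the underside, z up. May be absent.
- stone: Loose grey pumice block 50 (x) x 46 (y) x 54 mm high, 0.16 kg. Origin: centre of the underside, z up. May be absent.
- flask: Loose dark steel casting flask: an open tube standing on end, 52 mm outside, 43 mm inside, 60 mm high, 0.22 kg. Origin: centre of the lower end, z up. May be absent.
- bar: Loose red-brown bar of polishing compound in a paper band, standing on end: 48 (x) x 42 (y) x 54 mm high, 0.2 kg. Origin: centre of the underside, z up. May be absent.
- dish: Bystander: round glass bowl, 80 mm across, 35 mm high, at the far right. Leave it alone.
- flat_tin: Bystander: flat red tin, 68 mm across, 20 mm high, at the far left. Not part of the kit; leave it alone.

How it is judged (in metres and radians):
On the way, in this order (a step that is already met when the one before it is completed fails the run):
1. first stroke down: the brush tip reaches the bottom of the cup (within 12 mm of its inner floor) (horizontal distance between brush_tip and cup_in below 0.022 m and angle between cup's own z axis and vertical below 0.3 rad and z of brush_tip in the frame of cup_in between -0.004 and 0.012 m), for 0.05 s.
2. first stroke up: the brush tip rises towards the rim (45 mm or more above the inner floor), still over the cup (horizontal distance between brush_tip and cup_in below 0.022 m and angle between cup's own z axis and vertical below 0.3 rad and z of brush_tip in the frame of cup_in above 0.045 m), for 0.05 s.
3. second stroke down: the brush tip reaches the bottom of the cup (within 12 mm of its inner floor) (all of step 1), for 0.05 s.
4. second stroke up: the brush tip rises towards the rim (45 mm or more above the inner floor), still over the cup (all of step 2), for 0.05 s.
5. third stroke down: the brush tip reaches the bottom of the cup (within 12 mm of its inner floor) (all of step 3), for 0.05 s.
6. third stroke up: the brush tip rises towards the rim (45 mm or more above the inner floor), still over the cup (all of step 4), for 0.05 s.
7. fourth stroke down: the brush tip reaches the bottom of the cup (within 12 mm of its inner floor) (all of step 5), for 0.05 s.
8. fourth stroke up: the brush tip rises towards the rim (45 mm or more above the inner floor), still over the cup (all of step 6), for 0.05 s.
9. the brush stands in its pot again, let go (horizontal distance between brush_tip and pot below 0.02 m and z of brush_tip in the frame of pot below 0.016 m and angle between brush's own z axis and vertical below 0.45 rad and contact force between the fingers and brush below 0.05 N), for 0.2 s.
10. the clean cup stands upright on the floor of the tray (x of cup in the frame of tray between -0.035 and 0.035 m and y of cup in the frame of tray between -0.164 and 0.164 m and z of cup in the frame of tray between 0 and 0.011 m and angle between cup's own z axis and vertical below 0.12 rad and linear speed of cup below 0.03 m/s), for 0.2 s.
At the end, for the whole second after the job is handed in: The cup and every kit piece present stand in the tray: inside its walls, underside within 5 mm of the tray floor, upright within 0.12 rad, at rest; the brush stands bristles down in its pot (tip within 20 mm of its axis and 10 mm of its floor, tilt under 0.45 rad) (all of step 10 and x of tin in the frame of tray between -0.035 and 0.035 m and y of tin in the frame of tray between -0.164 and 0.164 m and z of tin in the frame of tray between 0 and 0.011 m and angle between each of tin, jar, stone, flask, bar's own z axis and vertical below 0.12 rad and linear speed of each of tin, jar, stone, flask, bar below 0.03 m/s and x of jar in the frame of tray between -0.035 and 0.035 m and y of jar in the frame of tray between -0.164 and 0.164 m and z of jar in the frame of tray between 0 and 0.011 m and x of stone in the frame of tray between -0.035 and 0.035 m and y of stone in the frame of tray between -0.164 and 0.164 m and z of stone in the frame of tray between 0 and 0.011 m and x of flask in the frame of tray between -0.035 and 0.035 m and y of flask in the frame of tray between -0.164 and 0.164 m and z of flask in the frame of tray between 0 and 0.011 m and x of bar in the frame of tray between -0.035 and 0.035 m and y of bar in the frame of tray between -0.164 and 0.164 m and z of bar in the frame of tray between 0 and 0.011 m and horizontal distance between brush_tip and pot below 0.02 m and z of brush_tip in the frame of pot below 0.016 m and angle between brush's own z axis and vertical below 0.45 rad); the robot touches nothing.
It fails at once if the cup is knocked over (tilted more than 0.7 rad) (angle between cup's own z axis and vertical above 0.7 rad).
It fails at once if the glass dish or the flat red tin is moved more than 30 mm (distance of any of dish, flat_tin from where it was at the start of the episode above 0.03 m).
Of tin, jar, stone, flask, bar only 3 to 5 are there at a start; the rules pass over those that are not, and their reading is None.
At some moment in a run one of tin, stone, flask may be knocked a few centimetres aside while the robot is not near it.
It also fails if it takes over 210 s, if anything falls off the work surface, if the arm or the gripper's body presses on something with over 40 N, if the wrist force passes 120 N, or if a joint passes its speed limit or range.

## Robot

A 6-joint arm with a two-finger parallel gripper is mounted at the origin on the work surface. World frame = base frame: x ahead of the robot, y to its left, z up, the work surface at z = 0. Lengths are in mm, angles in degrees, forces in N, time in s.
With the tool pointing down it reaches from about 300 to 850 mm from the base axis. Payload 4.2 kg.
Tool frame: the origin (TCP) lies on the centre line of the jaws, within the pads' length; the fingertips stand 14 mm ahead of it and the grasp point (between the pads) lies 5 mm behind it; z points along the fingers, y is the line along which they close (so a half turn about z gives the same grasp; the last joint's range is limited). The gripper opens to 91 mm and grips with 3 to 60 N. Pads are 32 mm wide; open, the fingers measure 118 mm over their backs; the gripper's body (76 mm by 178 mm) begins 60 mm behind the grasp point.
Start: joints at [-77.006, 18.312, 89.639, -0, 72.044, -1.146], TCP at [140.476, -557.594, 204.576] pointing down, gripper open.
Joint ranges: [-177.97, 177.97], [-48.28, 115.42], [12.27, 149.76], [-77.06, 257.06], [2.81, 150.46], [-146.56, 146.56]. Speed limits (degrees/s): [147.25, 147.25, 180, 180, 180, 180].

## Interface

Orientations are given as [roll, pitch, yaw] about the fixed x, y, z axes, in that order (R = Rz(yaw) Ry(pitch) Rx(roll)).
In Python, from workcell import * gives the robot as it stands. The module is installed in compiled form; this text tells all that it offers.
- The arm moves only by the shell command python3 -m crank 'ROWS' [FORCE]. ROWS is JSON, a list of rows, each an object of numbers: "grip": the finger opening in m, from 0 to 0.0912; "x", "y", "z": the shift along the tool's x, y, z in m; "yaw": the turn about the tool's z in rad. In form: [{"grip": .., "x": .., "y": .., "z": .., "yaw": ..}, ...]. A call has exactly 5 rows; each row is the pose to reach, as a shift and turn from the pose commanded when the call began, along the tool's axes at that moment; what a row does not reach only later rows make up. A row lasts 1/12 s, in which the tool goes at most 41.7 mm and 7.16 degrees, less where a joint would pass 70% of its speed; a pose out of reach is approached as far as the arm can. A call with a gripper value outside its range is refused whole. The fingers move at their own pace and stop on an object; FORCE is the grip in N (left out, the last holds). Time passes only in rows, so rows that repeat a pose let the fingers close, or fill a call up. It gives the time, the measured TCP pose, the force, the opening and the grip force at its end, in the units of the state.
- state(): the state, without advancing time (a new reading comes with each control period).
- grab_frame(name): name is "scene" or "top" or "wrist"; returns the picture (400x640x3 uint8, red, green, blue); there is no depth.
- camera_model(name): a dict with "intrinsics" (3x3 intrinsics, pixels), "distortion" ([k1, k2, p1, p2, k3] as OpenCV has them; the pictures are not rectified), "R" (3x3) and "t" (3): a world point X has camera coordinates R X + t. Camera axes: x right, y down, z forward; pixel columns grow to the right and rows downward; lengths in mm; the calibration is good to about 2 mm. A picture is of the moment at which its call begins: read the wrist's pose just before it. camera_model takes no time and is no camera call; for the wrist camera it gives the pose at the moment of the call.
- job_done(): hands the job in; it is judged then, once.
The state is a dict: "time_s": time; "qpos": joint angles; "qvel": joint speeds; "effort": joint torques, N m; "ee_pos": TCP position; "ee_rot": TCP orientation; "force": force on the tool from outside, world axes, zero at the start; "torque": the same for the moment, N m; "gripper_width": finger opening in mm; "gripper_force": force on a finger pad.
Only numpy, scipy, OpenCV 4.12 (cv2) and the standard library are available. Lean on these libraries where they do the work, as an engineer would, in place of code of your own. Each camera call takes 0.05 s, during which the arm holds its last target. There are 200 camera calls.

## Working session

There is one attempt and no reset: what is moved stays moved. The work goes in short steps, Python scripts to look and compute and a shell command to move; the robot and the scene stay as the last step left them, time stands still between calls to the robot, and variables do not carry over. Pictures are saved under pics/ and viewed, at most 14 in all, crops included, and the job is handed in when it is done.

```bash
mkdir -p pics
cat > h.py <<'E'
from workcell import *
import numpy as np, cv2
def shot(cam,name):
    m=camera_model(cam); im=grab_frame(cam); cv2.imwrite(f'pics/{name}.png',im[:,:,::-1]); return im,m
def px2w(m,pts,z):
    K=np.array(m['intrinsics'],float);D=np.array(m['distortion'],float);R=np.array(m['R'],float);t=np.array(m['t'],float)
    p=np.array(pts,float).reshape(-1,1,2); n=cv2.undistortPoints(p,K,D).reshape(-1,2)
    C=-R.T@t.reshape(3); z=np.broadcast_to(z,(len(n),)); out=[]
    for (a,b),zz in zip(n,z):
        d=R.T@np.array([a,b,1.]); out.append(C+d*(zz-C[2])/d[2])
    return np.array(out)
def w2px(m,P):
    return cv2.projectPoints(np.array(P,float).reshape(-1,1,3),cv2.Rodrigues(np.array(m['R'],float))[0],np.array(m['t'],float),np.array(m['intrinsics'],float),np.array(m['distortion'],float))[0].reshape(-1,2)
E
python3 - <<'E'
from h import *
print(state())
for c in('top','scene'):
    im,m=shot(c,c+'0'); R=np.array(m['R']); print(c,m, (-R.T@np.array(m['t']).reshape(3)))
E
```

```text
{'time_s': 0.0, 'qpos': array([-7.70059668e+01,  1.83512676e+01,  8.97031889e+01,  1.09491789e-03,
        7.20446019e+01, -1.14518483e+00]), 'qvel': array([ 0.09719778, -0.0406251 ,  0.08631414, -0.02178424,  0.05853095,
        0.09597347]), 'effort': array([-1.63344095e-03, -4.12463236e+01, -2.31973636e+01,  7.25529715e-02,
        4.55921853e-02, -1.48847607e-04]), 'ee_pos': array([ 140.36180869, -557.08957816,  203.74584026]), 'ee_rot': array([-1.79900982e+02, -3.02057128e-03,  1.41388770e+01]), 'force': array([-0.53972806,  0.25777775, -0.531994  ]), 'torque': array([-0.03906873,  0.00490941, -0.03505324]), 'gripper_force': 0.0, 'gripper_width': 90.87115449596473}
top {'intrinsics': array([[458.06823007,   0.        , 321.14990512],
       [  0.        , 458.06823007, 196.00817817],
       [  0.        ,   0.        ,   1.        ]]), 'distortion': array([-0.12757302,  0.        ,  0.        ,  0.        ,  0.        ]), 'R': array([[-0.01943999, -0.99963649,  0.0186806 ],
       [-0.99430798,  0.01737198, -0.10511828],
       [ 0.10475555, -0.02061777, -0.99428426]]), 't': array([  -6.0360241 ,  588.18853359, 1161.81336271])} [ 463.01681308    7.70217168 1217.11485973]
scene {'intrinsics': array([[394.85693067,   0.        , 316.11631019],
       [  0.        , 394.85693067, 198.22134785],
       [  0.        ,   0.        ,   1.        ]]), 'distortion': array([-0.07227032,  0.        ,  0.        ,  0.        ,  0.        ]), 'R': array([[ 0.31810745,  0.94803263, -0.00646485],
       [ 0.71473953, -0.24429604, -0.6553372 ],
       [-0.62286039,  0.20384696, -0.75530878]]), 't': array([-203.85688215, -381.91183833, 1276.40990471])} [1132.84104627 -160.22885881  712.48466802]
```

View pics/top0.png

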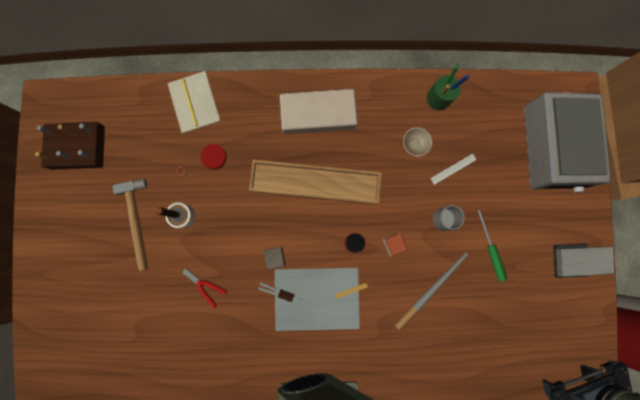

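View pics/scene0.png

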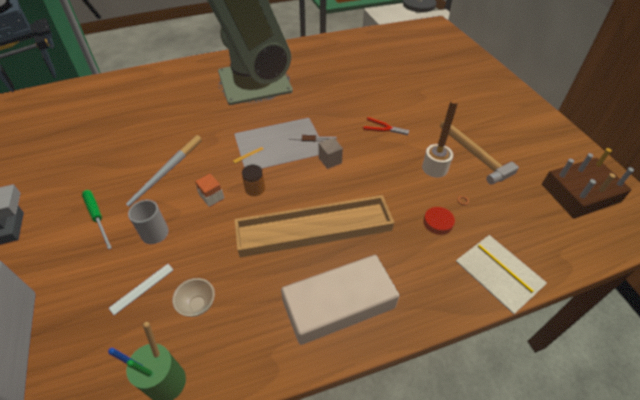

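Top view: pot (179,215) left with the brush in it, cup (449,218), stone (274,258), jar (355,243), bar (395,244), tray (315,182), flat tin (213,156) and dish (417,142). No tin or flask, so three kit pieces. I'll enlarge for exact pixels.

Run:
```python
from h import *
im=cv2.imread('pics/top0.png')
def c(x,y,w,h,s): return cv2.resize(im[y:y+h,x:x+w],None,fx=s,fy=s,interpolation=cv2.INTER_CUBIC)
a=c(145,185,60,60,5); b=c(425,190,60,60,5)
d=c(255,230,60,60,5)
e=c(340,220,75,40,6) # 450x240
f=c(240,150,150,60,3)
can=np.zeros((600,800,3),np.uint8)
can[0:300,0:300]=a;can[0:300,300:600]=b;can[300:600,0:300]=d;can[300:540,300:750]=e
cv2.imwrite('pics/crop1.png',can); cv2.imwrite('pics/tray.png',c(240,150,150,60,5))
```

```text
(no output)
```

View pics/crop1.png

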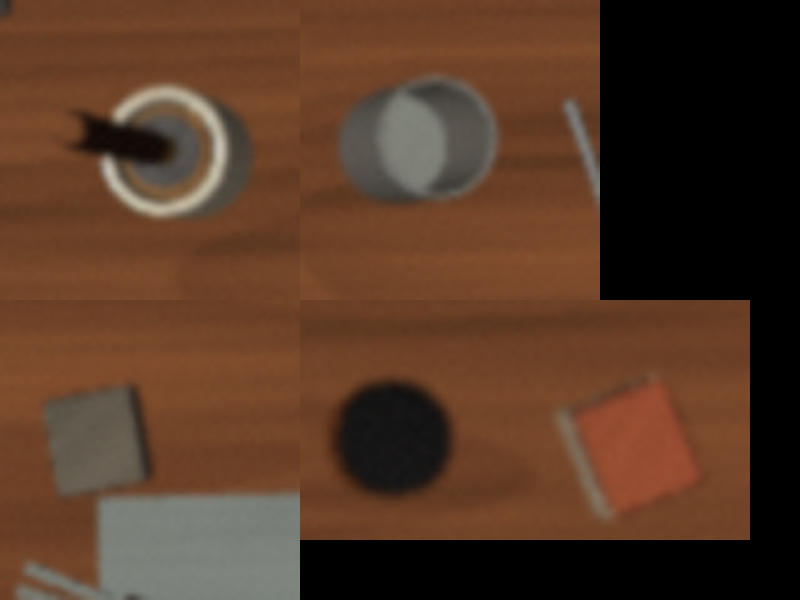

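View pics/tray.png

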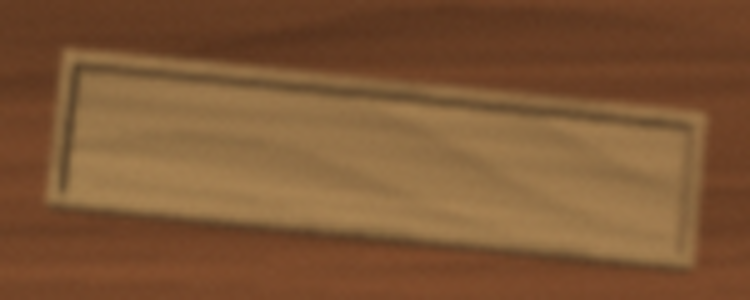

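Crop 1: pot rim centre (165,151), brush handle end about (78,132), cup rim centre (436,137), stone's top face cornered (45,402)…(62,495), jar lid centre (393,437), bar's top face (572,412)…(610,515). Tray crop: outer corners (66,49), (707,113), (693,268), (48,205).

Run:
```python
from h import *
m=camera_model('top')
def P(pts,s,off,z,org=(0,0)):
    return px2w(m,[((u-org[0]+.5)/s-.5+off[0],(v-org[1]+.5)/s-.5+off[1]) for u,v in pts],z)
np.set_printoptions(precision=1,suppress=True)
print('pot',P([(165,151),(101,151),(229,151)],5,(145,185),55))
print('neck75',P([(170,146)],5,(145,185),81),'end206',P([(78,132)],5,(145,185),206))
print('cup',P([(436,137),(375,137),(497,137)],5,(425,190),80,(300,0)))
s=P([(45,402),(131,387),(147,479),(62,495)],5,(255,230),54,(0,300))
j=P([(393,437),(336,437),(450,437)],6,(340,220),62,(300,300))
b=P([(572,412),(655,378),(702,478),(610,515)],6,(340,220),54,(300,300))
t=P([(66,49),(707,113),(693,268),(48,205)],5,(240,150),30)
for n,q in(('stone',s),('bar',b),('tray',t)):
    e=np.roll(q,-1,0)-q
    print(n,q.mean(0),np.linalg.norm(e,axis=1),np.degrees(np.arctan2(e[:,1],e[:,0])))
print('jar',j)
print('wrist cam',camera_model('wrist')['t'],)
```

```text
pot [[543.5 351.9  55. ]
 [544.  385.4  55. ]
 [543.  318.6  55. ]]
neck75 [[544.2 341.7  81. ]] end206 [[542.2 347.  206. ]]
cup [[ 523.8 -344.8   80. ]
 [ 524.4 -313.3   80. ]
 [ 523.1 -376.6   80. ]]
stone [431.1 106.   54. ] [44.1 47.  43.6 47.6] [ -81.1 -170.9   99.7    9.8]
bar [ 459.8 -203.    54. ] [38.5 46.8 42.5 46.3] [ -69.3 -156.3  110.1   18.8]
tray [627.1  -2.4  30. ] [339.2  82.4 338.5  83.1] [-96.7 172.9  83.4  -6.6]
jar [[ 465.7  -99.4   62. ]
 [ 466.3  -75.4   62. ]
 [ 465.2 -123.4   62. ]]
wrist cam [-575.2  -33.1  391.3]
```

```bash
python3 -m crank '[{"grip":0.09,"x":0,"y":0,"z":-0.02,"yaw":-0.124},{"grip":0.09,"x":0,"y":0,"z":-0.04,"yaw":-0.248},{"grip":0.09,"x":0,"y":0,"z":-0.06,"yaw":-0.372},{"grip":0.09,"x":0,"y":0,"z":-0.07,"yaw":-0.496},{"grip":0.09,"x":0,"y":0,"z":-0.07,"yaw":-0.62}]'
python3 -m crank '[{"grip":0.09,"x":0,"y":0,"z":0,"yaw":-0.124},{"grip":0.09,"x":0,"y":0,"z":0,"yaw":-0.248},{"grip":0.09,"x":0,"y":0,"z":0,"yaw":-0.372},{"grip":0.09,"x":0,"y":0,"z":0,"yaw":-0.496},{"grip":0.09,"x":0,"y":0,"z":0,"yaw":-0.62}]'
python3 -m crank '[{"grip":0.09,"x":0,"y":0,"z":0,"yaw":-0.084},{"grip":0.09,"x":0,"y":0,"z":0,"yaw":-0.084},{"grip":0.09,"x":0,"y":0,"z":0,"yaw":-0.084},{"grip":0.09,"x":0,"y":0,"z":0,"yaw":-0.084},{"grip":0.09,"x":0,"y":0,"z":0,"yaw":-0.084}]'
```

```text
time_s: 0.52
ee_pos: [140.7, -558.7, 277.1]
ee_rot: [179.8, 0.2, 50.0]
force: [0.2, -0.5, -1.3]
gripper_width: 89.7
gripper_force: 0.0
time_s: 0.93
ee_pos: [140.4, -557.3, 274.1]
ee_rot: [-180.0, -0.1, 85.5]
force: [0.1, 0.3, 0.4]
gripper_width: 90.5
gripper_force: 0.0
time_s: 1.35
ee_pos: [140.5, -557.5, 274.4]
ee_rot: [-180.0, -0.0, 89.9]
force: [-0.4, -0.2, -0.8]
gripper_width: 90.1
gripper_force: 0.0
```

```bash
for i in 1 2 3 4 5; do python3 -m crank '[{"grip":0.09,"x":0.036,"y":0.0161,"z":0,"yaw":0},{"grip":0.09,"x":0.072,"y":0.0322,"z":0,"yaw":0},{"grip":0.09,"x":0.108,"y":0.0483,"z":0,"yaw":0},{"grip":0.09,"x":0.144,"y":0.0644,"z":0,"yaw":0},{"grip":0.09,"x":0.18,"y":0.0805,"z":0,"yaw":0}]' | sed -n 2,3p; done
python3 - <<'E'
from h import *
print(state()); shot('wrist','w1')
E
```

```text
ee_pos: [221.3, -375.9, 274.5]
ee_rot: [180.0, 0.0, 89.9]
ee_pos: [301.7, -195.8, 274.8]
ee_rot: [179.9, 0.0, 89.9]
ee_pos: [382.2, -15.6, 274.9]
ee_rot: [179.9, 0.0, 90.0]
ee_pos: [462.8, 164.5, 274.6]
ee_rot: [180.0, 0.0, 90.0]
ee_pos: [543.4, 344.4, 274.3]
ee_rot: [-180.0, 0.0, 90.0]
{'time_s': 3.4333, 'qpos': array([ 3.13478964e+01,  2.29441754e+01,  7.26698052e+01, -1.17751642e-02,
        8.43936977e+01,  3.13833090e+01]), 'qvel': array([ 24.64674734,  38.04995285, -58.63941941,  -0.29591114,
        19.81412166,  24.90365265]), 'effort': array([ -0.31225618, -50.35863519, -21.67099893,   0.26790203,
        -0.18571871,  -0.33846212]), 'ee_pos': array([543.3557972 , 344.37097162, 274.34535889]), 'ee_rot': array([-1.79999548e+02,  1.40028389e-02,  8.99657386e+01]), 'force': array([-0.33614819, -0.80859126,  0.69750415]), 'torque': array([-0.04931811, -0.17961922, -0.07962855]), 'gripper_force': 0.0, 'gripper_width': 90.10586205344262}
```

View pics/w1.png

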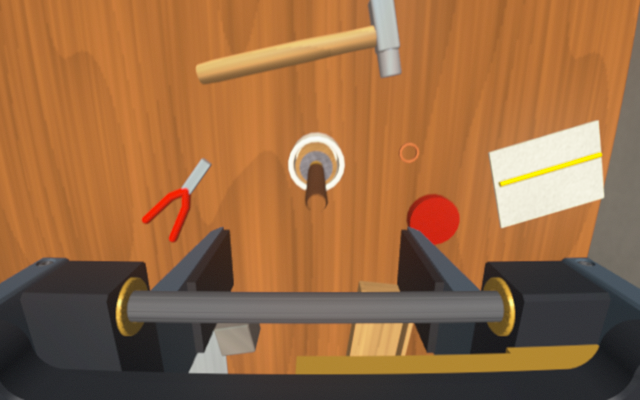

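Brush handle end at about (317,203), neck about (316,162), between the fingers but off along the closing-normal direction; I'll compute it.

Run:
```python
from h import *
m=camera_model('wrist');print(state()['ee_pos'])
print(px2w(m,[(317,203)],206),px2w(m,[(316,164)],81),px2w(m,[(316,163)],55))
print(w2px(m,[[543,344,206],[543,352,206],[543,344,6]]))
```

```text
[545.95680729 351.28705928 272.22231578]
[[546.36194498 358.56048267 206.        ]] [[546.1973937  366.18453189  81.        ]] [[546.33072436 362.87066605  55.        ]]
[[312.46786563 221.55800929]
 [312.46627594 211.43191503]
 [313.23280377 171.01398032]]
```

```bash
python3 -m crank '[{"grip":0.09,"x":0,"y":0,"z":0,"yaw":0},{"grip":0.09,"x":0,"y":0,"z":0,"yaw":0},{"grip":0.09,"x":0,"y":0,"z":0,"yaw":0},{"grip":0.09,"x":0,"y":0,"z":0,"yaw":0},{"grip":0.09,"x":0,"y":0,"z":0,"yaw":0}]'|sed -n 2,3p
python3 - <<'E'
from h import *
im,m=shot('wrist','w2');
v=[np.where(im[:,:,0].mean()>0)]
cv2.imwrite('pics/w2c.png',cv2.resize(im[100:260,230:400,::-1],None,fx=3,fy=3))
print(w2px(m,[[543,344,206],[543,352,206],[543,344,6]]),w2px(camera_model('wrist'),[[543,344,206]]))
E
```

```text
ee_pos: [542.8, 341.2, 275.4]
ee_rot: [180.0, -0.0, 89.9]Traceback (most recent call last):
  File "<stdin>", line 3, in <module>
ValueError: Calling nonzero on 0d arrays is not allowed. Use np.atleast_1d(scalar).nonzero() instead. If the context of this error is of the form `arr[nonzero(cond)]`, just use `arr[cond]`.
```

Run:
```python
from h import *
im,m=shot('wrist','w3')
cv2.imwrite('pics/w3c.png',cv2.resize(im[100:260,230:400,::-1],None,fx=3,fy=3))
print(w2px(m,[[543,344,206],[543,352,55],[543,344,6]]),w2px(camera_model('wrist'),[[543,344,206]]),state()['ee_pos'])
```

```text
[[316.6940026  207.28206042]
 [315.89796306 162.35999151]
 [315.75825836 161.99680135]] [[316.64132879 207.52234921]] [542.86161406 341.51557254 275.2755523 ]
```

View pics/w3c.png

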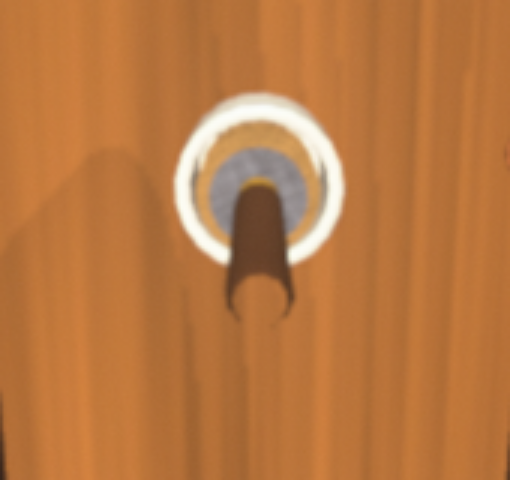

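Handle end centre at about (317,200), so the brush is at roughly (543, 350): 8 mm further along tool x.

```bash
python3 -m crank '[{"grip":0.09,"x":0.004,"y":0,"z":0,"yaw":0},{"grip":0.09,"x":0.008,"y":0,"z":0,"yaw":0},{"grip":0.09,"x":0.008,"y":0,"z":0.03,"yaw":0},{"grip":0.09,"x":0.008,"y":0,"z":0.05,"yaw":0},{"grip":0.09,"x":0.008,"y":0,"z":0.06,"yaw":0}]'|sed -n 2,4p
python3 -m crank '[{"grip":0.09,"x":0,"y":0,"z":0.02,"yaw":0},{"grip":0.09,"x":0,"y":0,"z":0.04,"yaw":0},{"grip":0.09,"x":0,"y":0,"z":0.055,"yaw":0},{"grip":0.09,"x":0,"y":0,"z":0.06,"yaw":0},{"grip":0.09,"x":0,"y":0,"z":0.06,"yaw":0}]'|sed -n 2,4p
for i in 1 2 3; do python3 -m crank '[{"grip":0,"x":0,"y":0,"z":0,"yaw":0},{"grip":0,"x":0,"y":0,"z":0,"yaw":0},{"grip":0,"x":0,"y":0,"z":0,"yaw":0},{"grip":0,"x":0,"y":0,"z":0,"yaw":0},{"grip":0,"x":0,"y":0,"z":0,"yaw":0}]' 30; done
```

```text
ee_pos: [541.7, 350.1, 211.6]
ee_rot: [-179.8, 0.1, 90.0]
force: [-0.8, -0.1, -0.5]
ee_pos: [542.5, 350.3, 153.3]
ee_rot: [-179.9, 0.1, 90.0]
force: [0.3, -0.2, -0.0]
time_s: 5.25
ee_pos: [543.2, 350.6, 155.3]
ee_rot: [179.9, -0.0, 90.0]
force: [-0.0, 0.2, -0.1]
gripper_width: 59.5
gripper_force: 0.0
time_s: 5.67
ee_pos: [543.0, 350.4, 154.5]
ee_rot: [-180.0, 0.0, 90.0]
force: [-0.3, 0.0, 1.1]
gripper_width: 26.1
gripper_force: 0.0
time_s: 6.08
ee_pos: [543.0, 350.4, 154.4]
ee_rot: [-180.0, 0.0, 90.0]
force: [0.4, 0.6, -0.5]
gripper_width: 17.1
gripper_force: 30.0
```

```bash
python3 -m crank '[{"grip":0,"x":0,"y":0,"z":-0.02,"yaw":0},{"grip":0,"x":0,"y":0,"z":-0.05,"yaw":0},{"grip":0,"x":0,"y":0,"z":-0.08,"yaw":0},{"grip":0,"x":0,"y":0,"z":-0.105,"yaw":0},{"grip":0,"x":0,"y":0,"z":-0.115,"yaw":0}]'|sed -n 2,6p
for i in 1 2 3 4; do python3 -m crank '[{"grip":0,"x":-0.0348,"y":-0.001,"z":0,"yaw":0},{"grip":0,"x":-0.0696,"y":-0.002,"z":0,"yaw":0},{"grip":0,"x":-0.1044,"y":-0.003,"z":0,"yaw":0},{"grip":0,"x":-0.1391,"y":-0.004,"z":0,"yaw":0},{"grip":0,"x":-0.1738,"y":-0.0048,"z":0,"yaw":0}]'|sed -n 2,6p; done
python3 -m crank '[{"grip":0,"x":0,"y":0,"z":0,"yaw":0},{"grip":0,"x":0,"y":0,"z":0,"yaw":0},{"grip":0,"x":0,"y":0,"z":0,"yaw":0},{"grip":0,"x":0,"y":0,"z":0,"yaw":0},{"grip":0,"x":0,"y":0,"z":0,"yaw":0}]'
python3 - <<'E'
from h import *
im,m=shot('wrist','w4')
print(w2px(m,[[523.8,-344.8,80]]),state()['ee_pos'])
im2,_=shot('scene','s4')
a=cv2.resize(im2[80:280,40:290],None,fx=2,fy=2); 
can=np.zeros((400,800,3),np.uint8); can[:,:500]=a; can[:,500:]=cv2.resize(im[0:400,170:470],(300,400))
cv2.imwrite('pics/c4.png',can[:,:,::-1])
E
```

```text
ee_pos: [544.2, 351.2, 273.8]
ee_rot: [179.7, -0.2, 90.0]
force: [-0.1, 0.4, -0.6]
gripper_width: 17.2
gripper_force: 30.0
ee_pos: [537.3, 175.0, 268.3]
ee_rot: [-179.9, 0.0, 90.0]
force: [1.7, 0.4, -0.9]
gripper_width: 17.3
gripper_force: 30.0
ee_pos: [532.4, 1.2, 268.5]
ee_rot: [-179.9, 0.0, 90.0]
force: [0.4, 0.4, -1.2]
gripper_width: 17.3
gripper_force: 30.0
ee_pos: [527.7, -172.5, 268.5]
ee_rot: [-179.9, -0.0, 90.0]
force: [0.6, 0.5, -0.5]
gripper_width: 17.5
gripper_force: 30.0
ee_pos: [523.0, -346.3, 268.3]
ee_rot: [-179.9, -0.1, 90.0]
force: [-0.6, 1.0, -0.1]
gripper_width: 17.0
gripper_force: 30.0
time_s: 8.58
ee_pos: [523.9, -343.4, 269.6]
ee_rot: [-180.0, -0.0, 90.1]
force: [-0.7, -0.1, -1.4]
gripper_width: 17.2
gripper_force: 30.0
[[315.90368135 178.13749667]] [ 524.00025292 -343.51498662  269.76466053]
```

View pics/c4.png

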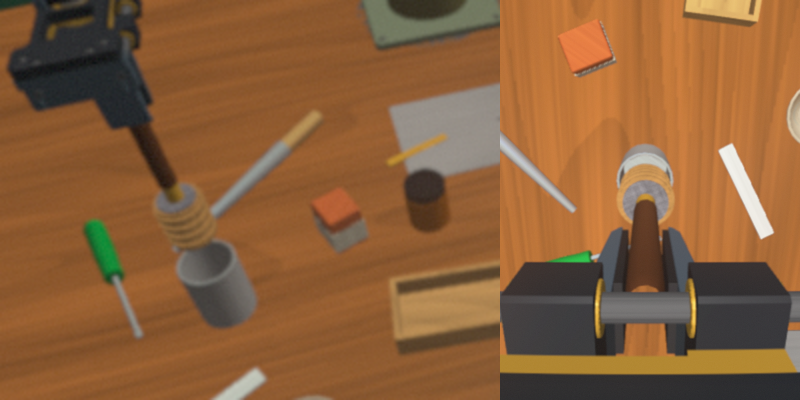

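The brush is upright, and centred over the cup.

```bash
python3 -m crank '[{"grip":0,"x":0,"y":0,"z":0.02,"yaw":0},{"grip":0,"x":0,"y":0,"z":0.04,"yaw":0},{"grip":0,"x":0,"y":0,"z":0.06,"yaw":0},{"grip":0,"x":0,"y":0,"z":0.08,"yaw":0},{"grip":0,"x":0,"y":0,"z":0.09,"yaw":0}]'|sed -n 2,6p
python3 -m crank '[{"grip":0,"x":0,"y":0,"z":0.012,"yaw":0},{"grip":0,"x":0,"y":0,"z":0.022,"yaw":0},{"grip":0,"x":0,"y":0,"z":0.022,"yaw":0},{"grip":0,"x":0,"y":0,"z":0.022,"yaw":0},{"grip":0,"x":0,"y":0,"z":0.022,"yaw":0}]'|sed -n 2,6p
for i in 1 2 3; do python3 -m crank '[{"grip":0,"x":0,"y":0,"z":-0.02,"yaw":0},{"grip":0,"x":0,"y":0,"z":-0.04,"yaw":0},{"grip":0,"x":0,"y":0,"z":-0.054,"yaw":0},{"grip":0,"x":0,"y":0,"z":-0.054,"yaw":0},{"grip":0,"x":0,"y":0,"z":-0.054,"yaw":0}]'|sed -n 2,6p
python3 -m crank '[{"grip":0,"x":0,"y":0,"z":0.02,"yaw":0},{"grip":0,"x":0,"y":0,"z":0.04,"yaw":0},{"grip":0,"x":0,"y":0,"z":0.054,"yaw":0},{"grip":0,"x":0,"y":0,"z":0.054,"yaw":0},{"grip":0,"x":0,"y":0,"z":0.054,"yaw":0}]'|sed -n 2,6p;done
python3 -m crank '[{"grip":0,"x":0,"y":0,"z":-0.02,"yaw":0},{"grip":0,"x":0,"y":0,"z":-0.04,"yaw":0},{"grip":0,"x":0,"y":0,"z":-0.055,"yaw":0},{"grip":0,"x":0,"y":0,"z":-0.055,"yaw":0},{"grip":0,"x":0,"y":0,"z":-0.055,"yaw":0}]'|sed -n 2,6p
```

```text
ee_pos: [522.9, -343.4, 177.2]
ee_rot: [-179.8, -0.1, 90.1]
force: [-0.3, 0.2, -0.9]
gripper_width: 17.5
gripper_force: 30.0
ee_pos: [524.4, -345.0, 158.6]
ee_rot: [179.9, 0.1, 90.0]
force: [-0.0, -0.3, 0.4]
gripper_width: 17.3
gripper_force: 30.0
ee_pos: [524.3, -345.2, 213.0]
ee_rot: [179.8, 0.1, 90.0]
force: [0.0, 0.4, -1.2]
gripper_width: 17.4
gripper_force: 30.0
ee_pos: [523.1, -344.4, 156.4]
ee_rot: [-179.9, -0.1, 90.0]
force: [0.5, -0.5, -0.9]
gripper_width: 17.0
gripper_force: 30.0
ee_pos: [524.3, -345.1, 212.7]
ee_rot: [179.9, 0.1, 90.0]
force: [0.2, 0.3, -1.4]
gripper_width: 17.0
gripper_force: 30.0
ee_pos: [523.1, -344.3, 156.3]
ee_rot: [-179.9, -0.1, 90.0]
force: [-0.7, -0.4, -1.0]
gripper_width: 17.6
gripper_force: 30.0
ee_pos: [524.2, -345.1, 212.7]
ee_rot: [179.9, 0.1, 90.0]
force: [0.8, 0.7, -0.3]
gripper_width: 17.5
gripper_force: 30.0
ee_pos: [523.1, -344.3, 156.3]
ee_rot: [-179.9, -0.1, 90.0]
force: [0.8, -0.3, -0.2]
gripper_width: 17.0
gripper_force: 30.0
ee_pos: [524.2, -345.1, 213.7]
ee_rot: [179.9, 0.1, 90.0]
force: [-0.5, 0.5, -0.1]
gripper_width: 17.1
gripper_force: 30.0
```

```bash
python3 -m crank '[{"grip":0,"x":0,"y":0,"z":-0.02,"yaw":0},{"grip":0,"x":0,"y":0,"z":-0.04,"yaw":0},{"grip":0,"x":0,"y":0,"z":-0.055,"yaw":0},{"grip":0,"x":0,"y":0,"z":-0.057,"yaw":0},{"grip":0,"x":0,"y":0,"z":-0.057,"yaw":0}]'|sed -n 2,6p
for i in 1 2 3 4; do python3 -m crank '[{"grip":0,"x":0.0348,"y":0.001,"z":0,"yaw":0},{"grip":0,"x":0.0696,"y":0.002,"z":0,"yaw":0},{"grip":0,"x":0.1044,"y":0.003,"z":0,"yaw":0},{"grip":0,"x":0.1391,"y":0.004,"z":0,"yaw":0},{"grip":0,"x":0.1738,"y":0.0048,"z":0,"yaw":0}]'|sed -n 2,6p; done
python3 -m crank '[{"grip":0,"x":0.001,"y":0,"z":0,"yaw":0},{"grip":0,"x":0.001,"y":0,"z":0,"yaw":0},{"grip":0,"x":0.001,"y":0,"z":0,"yaw":0},{"grip":0,"x":0.001,"y":0,"z":0,"yaw":0},{"grip":0,"x":0.001,"y":0,"z":0,"yaw":0}]'
python3 - <<'E'
from h import *
im,m=shot('wrist','w5')
print(w2px(m,[[543.5,351.9,55]]),state()['ee_pos'])
im2,_=shot('scene','s5')
a=cv2.resize(im2[60:260,350:600],None,fx=2,fy=2); 
can=np.zeros((400,800,3),np.uint8); can[:,:500]=a; can[:,500:]=cv2.resize(im[0:400,170:470],(300,400))
cv2.imwrite('pics/c5.png',can[:,:,::-1])
E
```

```text
ee_pos: [523.8, -344.8, 269.2]
ee_rot: [180.0, 0.0, 90.0]
force: [0.6, -0.2, -0.9]
gripper_width: 17.3
gripper_force: 30.0
ee_pos: [527.3, -169.2, 267.2]
ee_rot: [-179.8, -0.1, 90.0]
force: [0.4, 0.0, -1.5]
gripper_width: 17.6
gripper_force: 30.0
ee_pos: [532.1, 4.5, 267.4]
ee_rot: [-179.8, 0.0, 90.0]
force: [0.5, 0.1, -0.6]
gripper_width: 17.2
gripper_force: 30.0
ee_pos: [536.9, 178.0, 267.2]
ee_rot: [-179.8, 0.1, 90.0]
force: [0.6, -0.1, -0.9]
gripper_width: 17.4
gripper_force: 30.0
ee_pos: [541.9, 351.7, 266.9]
ee_rot: [-179.8, 0.1, 90.0]
force: [1.0, 0.3, -0.9]
gripper_width: 17.3
gripper_force: 30.0
time_s: 14.93
ee_pos: [543.0, 349.9, 269.3]
ee_rot: [-180.0, 0.0, 89.9]
force: [0.5, -1.0, -0.2]
gripper_width: 17.1
gripper_force: 30.0
[[316.43530425 170.56469888]] [543.09236188 350.10197124 269.55413468]
```

View pics/c5.png

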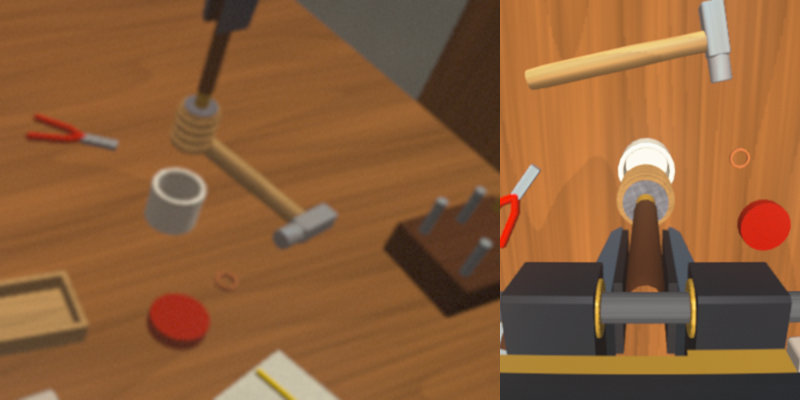

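Brush still upright over the pot (the pot rim just behind the tip in the wrist view). Lowering and releasing.

```bash
python3 -m crank '[{"grip":0,"x":0,"y":0,"z":0.02,"yaw":0},{"grip":0,"x":0,"y":0,"z":0.04,"yaw":0},{"grip":0,"x":0,"y":0,"z":0.06,"yaw":0},{"grip":0,"x":0,"y":0,"z":0.08,"yaw":0},{"grip":0,"x":0,"y":0,"z":0.09,"yaw":0}]'|sed -n 2,6p
python3 -m crank '[{"grip":0,"x":0,"y":0,"z":0.01,"yaw":0},{"grip":0,"x":0,"y":0,"z":0.018,"yaw":0},{"grip":0,"x":0,"y":0,"z":0.022,"yaw":0},{"grip":0,"x":0,"y":0,"z":0.0245,"yaw":0},{"grip":0,"x":0,"y":0,"z":0.0245,"yaw":0}]'|sed -n 2,6p
python3 -m crank '[{"grip":0.02,"x":0,"y":0,"z":0,"yaw":0},{"grip":0.025,"x":0,"y":0,"z":0,"yaw":0},{"grip":0.03,"x":0,"y":0,"z":0,"yaw":0},{"grip":0.04,"x":0,"y":0,"z":0,"yaw":0},{"grip":0.05,"x":0,"y":0,"z":0,"yaw":0}]'|sed -n 2,6p
python3 -m crank '[{"grip":0.07,"x":0,"y":0,"z":0,"yaw":0},{"grip":0.09,"x":0,"y":0,"z":0,"yaw":0},{"grip":0.09,"x":0,"y":0,"z":0,"yaw":0},{"grip":0.09,"x":0,"y":0,"z":0,"yaw":0},{"grip":0.09,"x":0,"y":0,"z":0,"yaw":0}]'|sed -n 2,6p
python3 -m crank '[{"grip":0.09,"x":0,"y":0,"z":-0.03,"yaw":0},{"grip":0.09,"x":0,"y":0,"z":-0.06,"yaw":0},{"grip":0.09,"x":0,"y":0,"z":-0.09,"yaw":0},{"grip":0.09,"x":0,"y":0,"z":-0.115,"yaw":0},{"grip":0.09,"x":0,"y":0,"z":-0.115,"yaw":0}]'|sed -n 2,6p
python3 - <<'E'
from h import *
im,m=shot('top','t6')
a=cv2.resize(im[180:250,140:210],None,fx=5,fy=5)
b=cv2.resize(im[200:290,240:420],None,fx=2.5,fy=2.5)
can=np.zeros((350,800,3),np.uint8); can[:,:350]=a; can[:225,350:]=b
cv2.imwrite('pics/c6.png',can[:,:,::-1])
E
```

```text
ee_pos: [542.0, 350.0, 177.1]
ee_rot: [-179.8, 0.1, 89.9]
force: [-1.5, -0.0, -1.1]
gripper_width: 17.8
gripper_force: 30.0
ee_pos: [543.1, 351.5, 155.1]
ee_rot: [180.0, -0.0, 90.0]
force: [-0.4, -0.0, -0.9]
gripper_width: 17.2
gripper_force: 30.0
ee_pos: [543.1, 351.5, 155.4]
ee_rot: [180.0, -0.0, 90.0]
force: [0.8, 0.6, 0.9]
gripper_width: 40.6
gripper_force: 0.0
ee_pos: [543.0, 351.4, 155.0]
ee_rot: [-180.0, 0.0, 90.0]
force: [-0.4, 1.0, -1.0]
gripper_width: 73.8
gripper_force: 0.0
ee_pos: [545.1, 352.8, 276.5]
ee_rot: [179.4, -0.3, 90.0]
force: [0.3, -0.0, 1.7]
gripper_width: 90.2
gripper_force: 0.0
```

View pics/c6.png

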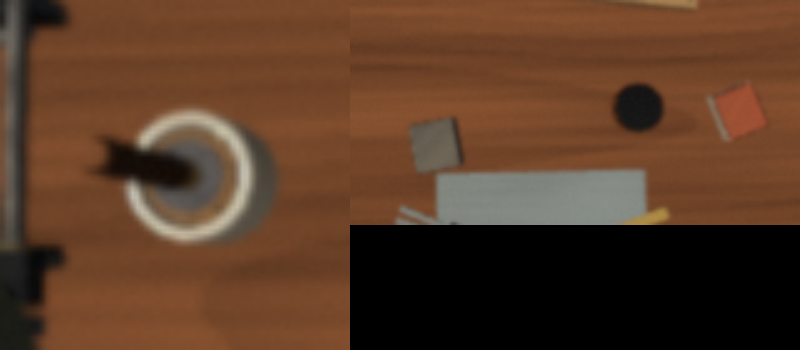

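Brush stands in its pot; the stone, jar and bar are unmoved. Now the stone.

```bash
python3 -m crank '[{"grip":0.09,"x":-0.0246,"y":-0.0112,"z":0,"yaw":-0.033},{"grip":0.09,"x":-0.0492,"y":-0.0224,"z":0,"yaw":-0.066},{"grip":0.09,"x":-0.0738,"y":-0.0336,"z":0,"yaw":-0.099},{"grip":0.09,"x":-0.0984,"y":-0.0448,"z":0,"yaw":-0.132},{"grip":0.09,"x":-0.1228,"y":-0.056,"z":0,"yaw":-0.164}]'|sed -n 2,3p
python3 -m crank '[{"grip":0.09,"x":-0.0261,"y":-0.0071,"z":0.02,"yaw":0},{"grip":0.09,"x":-0.0521,"y":-0.0141,"z":0.04,"yaw":0},{"grip":0.09,"x":-0.0782,"y":-0.0212,"z":0.07,"yaw":0},{"grip":0.09,"x":-0.1042,"y":-0.0282,"z":0.1,"yaw":0},{"grip":0.09,"x":-0.1302,"y":-0.0353,"z":0.12,"yaw":0}]'|sed -n 2,3p
python3 -m crank '[{"grip":0.09,"x":0,"y":0,"z":0,"yaw":0},{"grip":0.09,"x":0,"y":0,"z":0,"yaw":0},{"grip":0.09,"x":0,"y":0,"z":0,"yaw":0},{"grip":0.09,"x":0,"y":0,"z":0,"yaw":0},{"grip":0.09,"x":0,"y":0,"z":0,"yaw":0}]'|sed -n 2,3p
python3 - <<'E'
from h import *
im,m=shot('wrist','w7')
a=np.radians(9.4);c=np.array([431.1,106]);ux=np.array([np.cos(a),np.sin(a)]);uy=np.array([-ux[1],ux[0]])
P=[np.r_[c+sx*25*ux+sy*23*uy,54] for sx,sy in((1,1),(1,-1),(-1,-1),(-1,1))]
p=w2px(m,P);print(p.round())
cv2.polylines(im,[p.round().astype(int)],True,(0,255,0),1)
cv2.imwrite('pics/c7.png',im[:,:,::-1])
E
```

```text
ee_pos: [485.6, 227.2, 268.3]
ee_rot: [-179.8, 0.1, 99.5]
ee_pos: [470.6, 92.8, 146.5]
ee_rot: [-179.7, 0.0, 99.4]
ee_pos: [474.2, 95.4, 150.9]
ee_rot: [179.9, -0.0, 99.5]
[[297. 152.]
 [297. 207.]
 [238. 207.]
 [234. 152.]]
```

View pics/c7.png

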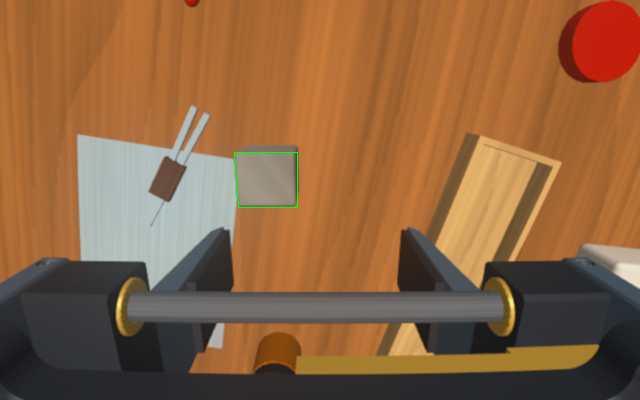

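The overlay fits the stone's top face (corners ~(236,153)–(297,207)), so the measurement holds; the TCP is short by a known amount, which I'll correct with a helper.

```bash
cat >> h.py <<'E'
def go(x,y,z,yaw=None,ref=None):
    """shift (m) and turn (rad) from ref=(x,y,z,yaw) or the measured pose, in tool axes"""
    if ref is None: s=state(); ref=list(s['ee_pos'])+[s['ee_rot'][2]]
    a=np.radians(ref[3]);d=np.array([x-ref[0],y-ref[1]])
    print('x %.4f y %.4f z %.4f yaw %.3f'%(d@[np.cos(a),np.sin(a)]/1e3,d@[np.sin(a),-np.cos(a)]/1e3,(ref[2]-z)/1e3,0 if yaw is None else np.radians(ref[3]-yaw)))
E
python3 -c "
from h import *
print(state()['ee_pos'],state()['ee_rot']); go(431.1,106,44)
go(640.6,111.8,90,83.3,(431.1,106,90,99.4))"
python3 -m crank '[{"grip":0.09,"x":0.005,"y":-0.012,"z":0,"yaw":0},{"grip":0.09,"x":0.009,"y":-0.021,"z":0,"yaw":0},{"grip":0.09,"x":0.014,"y":-0.033,"z":0,"yaw":0},{"grip":0.09,"x":0.0175,"y":-0.0408,"z":0,"yaw":0},{"grip":0.09,"x":0.0175,"y":-0.0408,"z":0,"yaw":0}]'|sed -n 2,3p
python3 -m crank '[{"grip":0.09,"x":0,"y":0,"z":0.03,"yaw":0},{"grip":0.09,"x":0,"y":0,"z":0.06,"yaw":0},{"grip":0.09,"x":0,"y":0,"z":0.085,"yaw":0},{"grip":0.09,"x":0,"y":0,"z":0.1,"yaw":0},{"grip":0.09,"x":0,"y":0,"z":0.106,"yaw":0}]'|sed -n 2,4p
for i in 1 2; do python3 -m crank '[{"grip":0.04,"x":0,"y":0,"z":0,"yaw":0},{"grip":0.04,"x":0,"y":0,"z":0,"yaw":0},{"grip":0.04,"x":0,"y":0,"z":0,"yaw":0},{"grip":0.04,"x":0,"y":0,"z":0,"yaw":0},{"grip":0.04,"x":0,"y":0,"z":0,"yaw":0}]' 25 |sed -n 2,6p; done
```

```text
[474.10278463  95.37757767 150.77431039] [ 1.79893330e+02 -4.58451101e-03  9.94760021e+01]
x 0.0176 y -0.0407 z 0.1068 yaw 0.000
x -0.0285 y 0.2076 z 0.0000 yaw 0.281
ee_pos: [427.7, 105.4, 150.1]
ee_rot: [-179.9, -0.0, 99.5]
ee_pos: [428.8, 104.7, 42.1]
ee_rot: [-179.8, 0.0, 99.4]
force: [-0.5, -0.0, 0.0]
ee_pos: [431.1, 105.1, 45.0]
ee_rot: [179.9, -0.0, 99.4]
force: [0.6, 0.5, -0.1]
gripper_width: 59.5
gripper_force: 0.0
ee_pos: [433.4, 105.6, 45.3]
ee_rot: [179.6, -0.0, 99.4]
force: [5.1, 0.6, 5.1]
gripper_width: 39.7
gripper_force: 3.4
```

Closed to 40 mm though the block is 50 wide; I'll look.

```bash
python3 -c "
from h import *
im,m=shot('wrist','w8'); i2,_=shot('scene','s8')
can=np.zeros((400,800,3),np.uint8); can[:,:400]=im[:,120:520]; can[:,400:]=cv2.resize(i2[90:240,230:380],(400,400))
cv2.imwrite('pics/c8.png',can[:,:,::-1]);print(state())"
```

```text
{'time_s': 20.2333, 'qpos': array([ 1.22242979e+01,  1.67900206e+01,  1.19012419e+02, -1.54551815e-02,
        4.38104139e+01,  2.83613362e+00]), 'qvel': array([ 0.022463  , -0.03541462,  0.00214969, -0.08683623, -0.040139  ,
        0.05777733]), 'effort': array([ 2.16137292e-01, -2.98502272e+01, -1.16237748e+01,  1.45259751e-01,
        1.64232731e+00,  3.65502558e-03]), 'ee_pos': array([433.388063  , 105.59508313,  45.2854536 ]), 'ee_rot': array([ 1.79612795e+02, -8.39454497e-03,  9.93993095e+01]), 'force': array([4.30807825, 0.88939918, 5.95351226]), 'torque': array([ 0.10172267, -1.07277195,  0.00632585]), 'gripper_force': 3.507833182811737, 'gripper_width': 39.58551060517996}
```

View pics/c8.png

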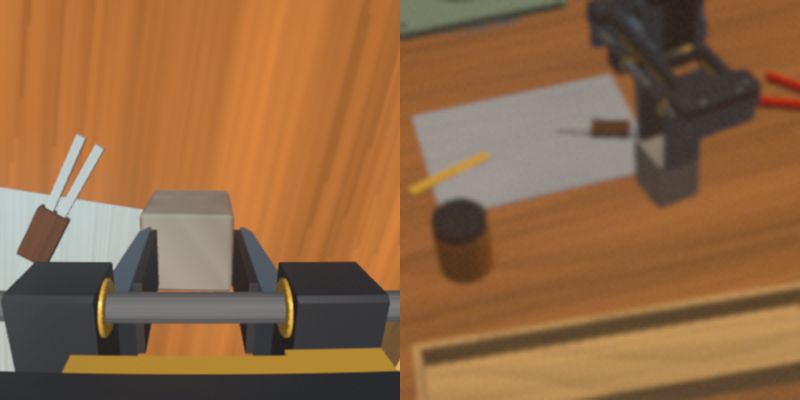

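```bash
python3 -c "
from h import *
im=cv2.imread('pics/w8.png');m=camera_model('wrist')
R=np.array(m['R']);print('cam',-R.T@np.array(m['t']).reshape(3),R[2])
a=np.radians(9.4);c=np.array([433,106]);ux=np.array([np.cos(a),np.sin(a)]);uy=np.array([-ux[1],ux[0]])
for z,col in((54,(0,255,0)),(0,(255,0,0))):
    P=[np.r_[c+sx*25*ux+sy*23*uy,z] for sx,sy in((1,1),(1,-1),(-1,-1),(-1,1))]
    p=w2px(m,P);print(p.round()); cv2.polylines(im,[p.round().astype(int)],True,col,1)
i2=cv2.imread('pics/s8.png')
can=np.zeros((500,800,3),np.uint8); can[:,:400]=cv2.resize(im[150:350,220:380],(400,500)); can[:,400:]=cv2.resize(i2[100:200,300:380],(400,500),interpolation=cv2.INTER_CUBIC)
cv2.imwrite('pics/c9.png',can)
"
```

```text
cam [417.69203809 184.34079947 225.69245318] [ 0.05326915 -0.28142906 -0.95810233]
[[365. 214.]
 [362. 291.]
 [272. 292.]
 [269. 214.]]
[[353. 188.]
 [351. 251.]
 [281. 252.]
 [279. 189.]]
```

View pics/c9.png

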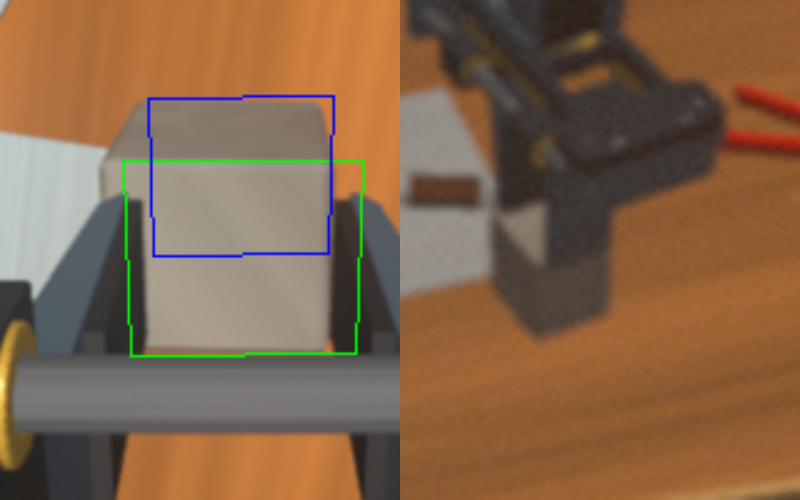

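The block seems tilted rather than properly held. Open and check before regripping.

```bash
for i in 1 2; do python3 -m crank '[{"grip":0.09,"x":0,"y":0,"z":0,"yaw":0},{"grip":0.09,"x":0,"y":0,"z":0,"yaw":0},{"grip":0.09,"x":0,"y":0,"z":0,"yaw":0},{"grip":0.09,"x":0,"y":0,"z":0,"yaw":0},{"grip":0.09,"x":0,"y":0,"z":0,"yaw":0}]'|sed -n 2,6p; done; python3 -c "
from h import *
im,m=shot('wrist','w10')
a=np.radians(9.4);c=np.array([431.1,106]);ux=np.array([np.cos(a),np.sin(a)]);uy=np.array([-ux[1],ux[0]])
for z,col in((54,(0,255,0)),(0,(0,0,255))):
    P=[np.r_[c+sx*25*ux+sy*23*uy,z] for sx,sy in((1,1),(1,-1),(-1,-1),(-1,1))]
    p=w2px(m,P); cv2.polylines(im,[p.round().astype(int)],True,col,1)
T=np.array([c[0],c[1],0])
cv2.imwrite('pics/c10.png',im[:,:,::-1])"
```

```text
ee_pos: [429.4, 104.8, 44.1]
ee_rot: [-179.9, 0.0, 99.4]
force: [0.1, 0.6, 1.0]
gripper_width: 70.6
gripper_force: 0.3
ee_pos: [430.0, 104.9, 43.8]
ee_rot: [-180.0, 0.0, 99.4]
force: [0.8, 0.3, 0.2]
gripper_width: 90.0
gripper_force: 0.0
```

View pics/c10.png

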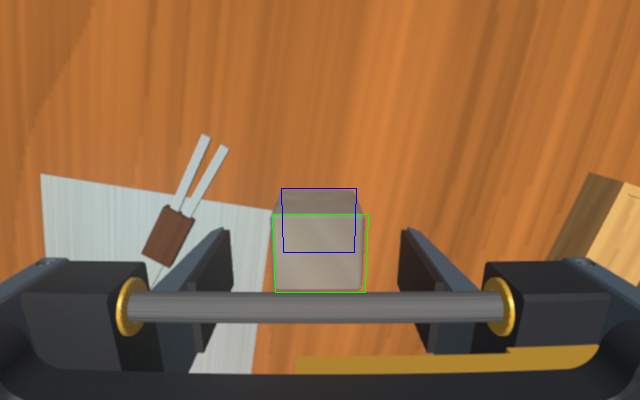

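```bash
python3 -c "
from h import *
m=camera_model('wrist');s=state();p=s['ee_pos'];a=np.radians(s['ee_rot'][2]);ux=np.array([np.cos(a),np.sin(a)]);uy=np.array([np.sin(a),-np.cos(a)])
for z in (p[2]-14,p[2],p[2]+5,p[2]+25):
  print(round(z),w2px(m,[np.r_[p[:2]+16*ux+k*uy,z] for k in(-45,45)]).round(1).tolist(),w2px(m,[np.r_[p[:2]-16*ux+k*uy,z] for k in(-45,45)]).round(1).tolist())
"
```

```text
30 [[241.2, 213.8], [393.4, 213.7]] [[244.5, 262.9], [390.0, 262.8]]
44 [[236.0, 221.7], [398.8, 221.6]] [[239.8, 273.7], [394.9, 273.6]]
49 [[234.0, 224.8], [401.0, 224.8]] [[238.0, 277.9], [396.8, 277.8]]
69 [[224.8, 239.1], [410.7, 239.0]] [[229.8, 297.0], [405.5, 296.9]]
```

The wrist view shows the block upright again at ~(430,106). The fingertip corner (230,228) back-projects to about 6–8 mm above the TCP, so the fingers only caught the top edge. I'll regrip lower, turned 90° to close along the tray's length, so low fingers stay clear of the tray's walls.

```bash
python3 -m crank '[{"grip":0.09,"x":0,"y":0,"z":-0.03,"yaw":0},{"grip":0.09,"x":0,"y":0,"z":-0.06,"yaw":0},{"grip":0.09,"x":0,"y":0,"z":-0.076,"yaw":0.124},{"grip":0.09,"x":0,"y":0,"z":-0.076,"yaw":0.248},{"grip":0.09,"x":0,"y":0,"z":-0.076,"yaw":0.372}]'|sed -n 2,3p
python3 -m crank '[{"grip":0.09,"x":0,"y":0,"z":0,"yaw":0.124},{"grip":0.09,"x":0,"y":0,"z":0,"yaw":0.248},{"grip":0.09,"x":0,"y":0,"z":0,"yaw":0.372},{"grip":0.09,"x":0,"y":0,"z":0,"yaw":0.496},{"grip":0.09,"x":0,"y":0,"z":0,"yaw":0.62}]'|sed -n 2,3p
python3 -m crank '[{"grip":0.09,"x":0,"y":0,"z":0,"yaw":0.124},{"grip":0.09,"x":0,"y":0,"z":0,"yaw":0.248},{"grip":0.09,"x":0,"y":0,"z":0,"yaw":0.372},{"grip":0.09,"x":0,"y":0,"z":0,"yaw":0.496},{"grip":0.09,"x":0,"y":0,"z":0,"yaw":0.579}]'|sed -n 2,3p
python3 -m crank '[{"grip":0.09,"x":0,"y":0,"z":0,"yaw":0},{"grip":0.09,"x":0,"y":0,"z":0,"yaw":0},{"grip":0.09,"x":0,"y":0,"z":0,"yaw":0},{"grip":0.09,"x":0,"y":0,"z":0,"yaw":0},{"grip":0.09,"x":0,"y":0,"z":0,"yaw":0}]'|sed -n 2,3p
python3 -c "
from h import *
go(430,106,30)"
```

```text
ee_pos: [431.1, 105.2, 121.3]
ee_rot: [179.8, -0.1, 77.7]
ee_pos: [430.1, 105.0, 119.9]
ee_rot: [-180.0, 0.0, 42.2]
ee_pos: [430.1, 104.9, 119.9]
ee_rot: [180.0, 0.0, 9.1]
ee_pos: [430.3, 105.0, 120.0]
ee_rot: [180.0, 0.0, 9.4]
x -0.0001 y -0.0010 z 0.0900 yaw 0.000
```

```bash
python3 -m crank '[{"grip":0.09,"x":0,"y":-0.001,"z":0.03,"yaw":0},{"grip":0.09,"x":0,"y":-0.001,"z":0.06,"yaw":0},{"grip":0.09,"x":0,"y":-0.001,"z":0.08,"yaw":0},{"grip":0.09,"x":0,"y":-0.001,"z":0.09,"yaw":0},{"grip":0.09,"x":0,"y":-0.001,"z":0.09,"yaw":0}]'|sed -n 2,4p
for i in 1 2; do python3 -m crank '[{"grip":0.035,"x":0,"y":0,"z":0,"yaw":0},{"grip":0.035,"x":0,"y":0,"z":0,"yaw":0},{"grip":0.035,"x":0,"y":0,"z":0,"yaw":0},{"grip":0.035,"x":0,"y":0,"z":0,"yaw":0},{"grip":0.035,"x":0,"y":0,"z":0,"yaw":0}]' 25|sed -n 2,6p; done
python3 -c "
from h import *
go(640.6,111.8,100,-6.7,(430.2,105.5,100,9.4))"
```

```text
ee_pos: [428.2, 105.6, 27.9]
ee_rot: [180.0, 0.3, 9.4]
force: [0.2, 0.6, -0.1]
ee_pos: [430.6, 106.1, 30.7]
ee_rot: [180.0, -0.1, 9.4]
force: [-0.4, 0.5, 0.1]
gripper_width: 59.6
gripper_force: 0.0
ee_pos: [430.3, 106.1, 30.3]
ee_rot: [-180.0, -0.0, 9.4]
force: [-1.2, 1.0, 4.3]
gripper_width: 45.8
gripper_force: 25.0
x 0.2086 y 0.0281 z 0.0000 yaw 0.281
```

Gripped at 45.8 mm, as it must be. Lift and carry.

```bash
python3 -m crank '[{"grip":0.035,"x":0,"y":0,"z":-0.015,"yaw":0},{"grip":0.035,"x":0,"y":0,"z":-0.035,"yaw":0},{"grip":0.035,"x":0,"y":0,"z":-0.06,"yaw":0},{"grip":0.035,"x":0,"y":0,"z":-0.07,"yaw":0},{"grip":0.035,"x":0,"y":0,"z":-0.07,"yaw":0}]'|sed -n 2,6p
python3 -m crank '[{"grip":0.035,"x":0.03,"y":0.0041,"z":0,"yaw":0.06},{"grip":0.035,"x":0.06,"y":0.0082,"z":0,"yaw":0.12},{"grip":0.035,"x":0.09,"y":0.0124,"z":0,"yaw":0.18},{"grip":0.035,"x":0.12,"y":0.0165,"z":0,"yaw":0.24},{"grip":0.035,"x":0.15,"y":0.0207,"z":0,"yaw":0.281}]'|sed -n 2,3p
python3 -c "
from h import *
p=np.array([430.3,106.1])+np.array([150*.9866+20.7*.1633,150*.1633-20.7*.9866]);print(p)
go(640.6,111.8,100,None,(p[0],p[1],100,-6.7))"
```

```text
ee_pos: [431.7, 106.3, 101.9]
ee_rot: [-180.0, -0.3, 9.4]
force: [-0.2, -0.5, -1.6]
gripper_width: 45.7
gripper_force: 25.0
ee_pos: [581.8, 109.8, 98.1]
ee_rot: [179.9, 0.2, -6.9]
[581.67031 110.17238]
x 0.0583 y -0.0085 z 0.0000 yaw 0.000
```

```bash
python3 -m crank '[{"grip":0.035,"x":0.03,"y":-0.004,"z":0,"yaw":0},{"grip":0.035,"x":0.0583,"y":-0.0085,"z":0,"yaw":0},{"grip":0.035,"x":0.0583,"y":-0.0085,"z":0,"yaw":0},{"grip":0.035,"x":0.0583,"y":-0.0085,"z":0,"yaw":0},{"grip":0.035,"x":0.0583,"y":-0.0085,"z":0,"yaw":0}]'|sed -n 2,3p
python3 -m crank '[{"grip":0.035,"x":0,"y":0,"z":0.02,"yaw":0},{"grip":0.035,"x":0,"y":0,"z":0.04,"yaw":0},{"grip":0.035,"x":0,"y":0,"z":0.055,"yaw":0},{"grip":0.035,"x":0,"y":0,"z":0.06,"yaw":0},{"grip":0.035,"x":0,"y":0,"z":0.0635,"yaw":0}]'|sed -n 2,4p
python3 -m crank '[{"grip":0.035,"x":0,"y":0,"z":0,"yaw":0},{"grip":0.048,"x":0,"y":0,"z":0,"yaw":0},{"grip":0.052,"x":0,"y":0,"z":0,"yaw":0},{"grip":0.058,"x":0,"y":0,"z":0,"yaw":0},{"grip":0.06,"x":0,"y":0,"z":0,"yaw":0}]'|sed -n 2,6p
python3 -m crank '[{"grip":0.06,"x":0,"y":0,"z":0,"yaw":0},{"grip":0.06,"x":0,"y":0,"z":-0.015,"yaw":0},{"grip":0.06,"x":0,"y":0,"z":-0.05,"yaw":0},{"grip":0.06,"x":0,"y":0,"z":-0.08,"yaw":0},{"grip":0.08,"x":0,"y":0,"z":-0.085,"yaw":0}]'|sed -n 2,6p
python3 -m crank '[{"grip":0.09,"x":0,"y":0,"z":0,"yaw":0},{"grip":0.09,"x":0,"y":0,"z":0,"yaw":0},{"grip":0.09,"x":0,"y":0,"z":0,"yaw":0},{"grip":0.09,"x":0,"y":0,"z":0,"yaw":0},{"grip":0.09,"x":0,"y":0,"z":0,"yaw":0}]'|sed -n 2,3p
python3 -c "
from h import *
im,m=shot('wrist','w11');i2,_=shot('scene','s11')
cv2.imwrite('pics/c11.png',np.hstack([im[:,100:500],cv2.resize(i2[120:280,230:390],(400,400))])[:,:,::-1])
go(465.7,-99.4,100)"
```

```text
ee_pos: [638.6, 111.4, 98.1]
ee_rot: [179.9, 0.2, -6.7]
ee_pos: [637.2, 111.4, 36.4]
ee_rot: [179.9, 0.3, -6.7]
force: [-9.5, -0.9, 18.5]
ee_pos: [640.8, 111.7, 37.2]
ee_rot: [-180.0, -0.1, -6.7]
force: [-0.1, 0.7, -0.2]
gripper_width: 59.1
gripper_force: 0.0
ee_pos: [643.8, 112.2, 127.5]
ee_rot: [-179.8, -0.6, -6.7]
force: [0.4, -0.2, 0.7]
gripper_width: 64.2
gripper_force: 0.0
ee_pos: [639.6, 111.5, 119.9]
ee_rot: [180.0, 0.2, -6.7]
x -0.1484 y 0.2299 z 0.0205 yaw 0.000
```

View pics/c11.png

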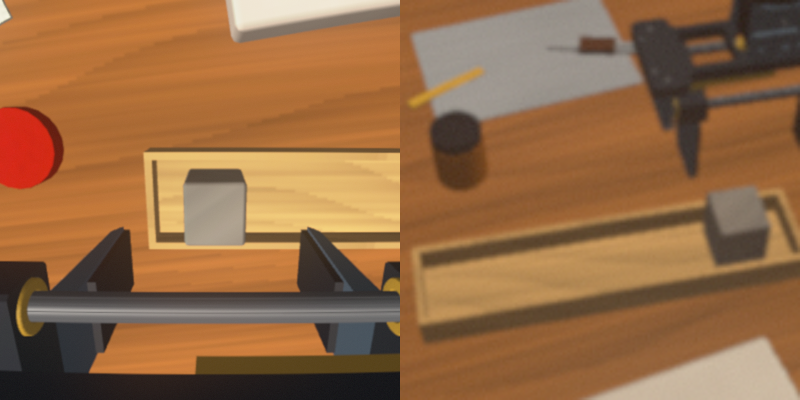

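Stone is upright in the tray near its left end (second half too). Next the jar, measured at (465.7, -99.4).

```bash
python3 -m crank '[{"grip":0.09,"x":-0.0186,"y":0.0288,"z":0,"yaw":0},{"grip":0.09,"x":-0.0373,"y":0.0576,"z":0,"yaw":0},{"grip":0.09,"x":-0.0559,"y":0.0863,"z":0,"yaw":0},{"grip":0.09,"x":-0.0746,"y":0.1151,"z":0,"yaw":0},{"grip":0.09,"x":-0.0932,"y":0.1439,"z":0,"yaw":0}]'|sed -n 2,3p
python3 -m crank '[{"grip":0.09,"x":-0.0186,"y":0.0288,"z":0,"yaw":0},{"grip":0.09,"x":-0.0373,"y":0.0576,"z":0,"yaw":0},{"grip":0.09,"x":-0.0559,"y":0.0863,"z":0,"yaw":0},{"grip":0.09,"x":-0.0559,"y":0.0863,"z":0,"yaw":0},{"grip":0.09,"x":-0.0559,"y":0.0863,"z":0,"yaw":0}]'|sed -n 2,3p
python3 -m crank '[{"grip":0.09,"x":0,"y":0,"z":0.03,"yaw":0},{"grip":0.09,"x":0,"y":0,"z":0.06,"yaw":0},{"grip":0.09,"x":0,"y":0,"z":0.08,"yaw":0},{"grip":0.09,"x":0,"y":0,"z":0.087,"yaw":0},{"grip":0.09,"x":0,"y":0,"z":0.087,"yaw":0}]'|sed -n 2,4p
for i in 1 2; do python3 -m crank '[{"grip":0.038,"x":0,"y":0,"z":0,"yaw":0},{"grip":0.038,"x":0,"y":0,"z":0,"yaw":0},{"grip":0.038,"x":0,"y":0,"z":0,"yaw":0},{"grip":0.038,"x":0,"y":0,"z":0,"yaw":0},{"grip":0.038,"x":0,"y":0,"z":0,"yaw":0}]' 25|sed -n 2,6p; done
python3 -c "
from h import *
go(631.2,32.4,101)"
```

```text
ee_pos: [529.7, -21.3, 121.2]
ee_rot: [180.0, 0.0, -6.7]
ee_pos: [464.6, -100.5, 121.6]
ee_rot: [-180.0, -0.0, -6.9]
ee_pos: [465.0, -98.5, 32.9]
ee_rot: [-180.0, 0.2, -6.6]
force: [-0.5, -0.2, 0.8]
ee_pos: [466.0, -99.7, 35.4]
ee_rot: [180.0, -0.1, -6.7]
force: [-1.1, 0.2, 0.2]
gripper_width: 59.5
gripper_force: 0.0
ee_pos: [465.7, -99.9, 35.0]
ee_rot: [180.0, -0.0, -6.7]
force: [-1.9, -1.7, 5.5]
gripper_width: 48.4
gripper_force: 25.0
x 0.1490 y -0.1507 z -0.0660 yaw 0.000
```

```bash
python3 -m crank '[{"grip":0.038,"x":0,"y":0,"z":-0.015,"yaw":0},{"grip":0.038,"x":0,"y":0,"z":-0.035,"yaw":0},{"grip":0.038,"x":0,"y":0,"z":-0.055,"yaw":0},{"grip":0.038,"x":0,"y":0,"z":-0.066,"yaw":0},{"grip":0.038,"x":0,"y":0,"z":-0.066,"yaw":0}]'|sed -n 2,6p
python3 -m crank '[{"grip":0.038,"x":0.02,"y":-0.0202,"z":0,"yaw":0},{"grip":0.038,"x":0.043,"y":-0.0435,"z":0,"yaw":0},{"grip":0.038,"x":0.066,"y":-0.0668,"z":0,"yaw":0},{"grip":0.038,"x":0.089,"y":-0.09,"z":0,"yaw":0},{"grip":0.038,"x":0.11,"y":-0.1113,"z":0,"yaw":0}]'|sed -n 2,3p
python3 -m crank '[{"grip":0.038,"x":0.02,"y":-0.0202,"z":0,"yaw":0},{"grip":0.038,"x":0.039,"y":-0.0394,"z":0,"yaw":0},{"grip":0.038,"x":0.039,"y":-0.0394,"z":0,"yaw":0},{"grip":0.038,"x":0.039,"y":-0.0394,"z":0,"yaw":0},{"grip":0.038,"x":0.039,"y":-0.0394,"z":0,"yaw":0}]'|sed -n 2,6p
python3 -m crank '[{"grip":0.038,"x":0,"y":0,"z":0.02,"yaw":0},{"grip":0.038,"x":0,"y":0,"z":0.037,"yaw":0},{"grip":0.038,"x":0,"y":0,"z":0.049,"yaw":0},{"grip":0.038,"x":0,"y":0,"z":0.056,"yaw":0},{"grip":0.038,"x":0,"y":0,"z":0.059,"yaw":0}]'|sed -n 2,4p
```

```text
ee_pos: [466.7, -99.6, 102.2]
ee_rot: [180.0, -0.2, -6.7]
force: [0.4, 0.1, -2.4]
gripper_width: 48.6
gripper_force: 25.0
ee_pos: [587.9, -0.4, 98.6]
ee_rot: [-180.0, 0.2, -6.7]
ee_pos: [629.4, 32.6, 98.6]
ee_rot: [180.0, 0.2, -6.7]
force: [0.6, -0.3, -2.5]
gripper_width: 48.9
gripper_force: 25.0
ee_pos: [628.7, 31.8, 41.1]
ee_rot: [179.9, 0.3, -6.8]
force: [-7.2, -1.1, 13.1]
```

```bash
python3 -m crank '[{"grip":0.038,"x":0,"y":0,"z":0,"yaw":0},{"grip":0.052,"x":0,"y":0,"z":0,"yaw":0},{"grip":0.056,"x":0,"y":0,"z":0,"yaw":0},{"grip":0.062,"x":0,"y":0,"z":0,"yaw":0},{"grip":0.064,"x":0,"y":0,"z":0,"yaw":0}]'|sed -n 2,6p
python3 -m crank '[{"grip":0.064,"x":0,"y":0,"z":0,"yaw":0},{"grip":0.064,"x":0,"y":0,"z":-0.015,"yaw":0},{"grip":0.064,"x":0,"y":0,"z":-0.05,"yaw":0},{"grip":0.064,"x":0,"y":0,"z":-0.08,"yaw":0},{"grip":0.08,"x":0,"y":0,"z":-0.085,"yaw":0}]'|sed -n 2,6p
python3 -m crank '[{"grip":0.09,"x":0,"y":0,"z":0,"yaw":0},{"grip":0.09,"x":0,"y":0,"z":0,"yaw":0},{"grip":0.09,"x":0,"y":0,"z":0,"yaw":0},{"grip":0.09,"x":0,"y":0,"z":0,"yaw":0},{"grip":0.09,"x":0,"y":0,"z":0,"yaw":0}]'|sed -n 2,3p
python3 -c "
from h import *
im,m=shot('wrist','w12')
go(459.8,-203,100,20.5)"
```

```text
ee_pos: [631.5, 32.7, 42.1]
ee_rot: [-180.0, -0.1, -6.7]
force: [0.0, 0.0, -0.1]
gripper_width: 63.6
gripper_force: 0.0
ee_pos: [634.5, 32.9, 132.5]
ee_rot: [-179.9, -0.6, -6.7]
force: [0.9, 0.1, 0.9]
gripper_width: 68.3
gripper_force: 0.0
ee_pos: [630.2, 32.6, 125.0]
ee_rot: [180.0, 0.2, -6.7]
x -0.1419 y 0.2540 z 0.0253 yaw -0.475
```

```bash
python3 -m crank '[{"grip":0.09,"x":-0.0178,"y":0.0318,"z":0,"yaw":0},{"grip":0.09,"x":-0.0356,"y":0.0635,"z":0,"yaw":0},{"grip":0.09,"x":-0.0534,"y":0.0953,"z":0,"yaw":0},{"grip":0.09,"x":-0.0712,"y":0.127,"z":0,"yaw":0},{"grip":0.09,"x":-0.089,"y":0.1588,"z":0,"yaw":0}]'|sed -n 2,3p
python3 -m crank '[{"grip":0.09,"x":-0.0178,"y":0.0318,"z":0,"yaw":-0.12},{"grip":0.09,"x":-0.0356,"y":0.0635,"z":0,"yaw":-0.24},{"grip":0.09,"x":-0.0535,"y":0.0952,"z":0,"yaw":-0.36},{"grip":0.09,"x":-0.0535,"y":0.0952,"z":0,"yaw":-0.475},{"grip":0.09,"x":-0.0535,"y":0.0952,"z":0,"yaw":-0.475}]'|sed -n 2,3p
python3 -m crank '[{"grip":0.09,"x":0,"y":0,"z":0,"yaw":0},{"grip":0.09,"x":0,"y":0,"z":0,"yaw":0},{"grip":0.09,"x":0,"y":0,"z":0,"yaw":0},{"grip":0.09,"x":0,"y":0,"z":0,"yaw":0},{"grip":0.09,"x":0,"y":0,"z":0,"yaw":0}]'|sed -n 2,3p
python3 -c "
from h import *
go(459.8,-203,30)
im,m=shot('wrist','w13')
# red top-face of bar
h=cv2.cvtColor(im,cv2.COLOR_RGB2HSV)
k=((h[:,:,0]<9)&(h[:,:,1]>150)&(h[:,:,2]>80)).astype(np.uint8);k[270:]=0
n,l,st,ce=cv2.connectedComponentsWithStats(k)
for i in range(1,n):
  if st[i,4]>400:
    c,_=cv2.findContours((l==i).astype(np.uint8),0,2);r=cv2.minAreaRect(c[0]);b=cv2.boxPoints(r)
    w=px2w(m,b,54);e=np.diff(w,axis=0);print(st[i],w.mean(0).round(1),np.linalg.norm(e,axis=1).round(1),np.degrees(np.arctan2(e[:,1],e[:,0])).round(1))
"
```

```text
ee_pos: [522.7, -115.6, 126.0]
ee_rot: [180.0, 0.0, -6.7]
ee_pos: [458.4, -204.3, 126.3]
ee_rot: [-180.0, 0.0, 20.4]
ee_pos: [460.2, -202.3, 126.5]
ee_rot: [-180.0, 0.0, 20.5]
x -0.0006 y 0.0006 z 0.0965 yaw 0.000
```

```bash
python3 -m crank '[{"grip":0.09,"x":0,"y":0,"z":0.03,"yaw":0},{"grip":0.09,"x":0,"y":0,"z":0.06,"yaw":0},{"grip":0.09,"x":0,"y":0,"z":0.085,"yaw":0},{"grip":0.09,"x":0,"y":0,"z":0.096,"yaw":0},{"grip":0.09,"x":0,"y":0,"z":0.096,"yaw":0}]'|sed -n 2,4p
for i in 1 2; do python3 -m crank '[{"grip":0.03,"x":0,"y":0,"z":0,"yaw":0},{"grip":0.03,"x":0,"y":0,"z":0,"yaw":0},{"grip":0.03,"x":0,"y":0,"z":0,"yaw":0},{"grip":0.03,"x":0,"y":0,"z":0,"yaw":0},{"grip":0.03,"x":0,"y":0,"z":0,"yaw":0}]' 25|sed -n 2,6p; done
python3 -c "
from h import *
go(622.4,-42.1,100,-6.7)"
```

```text
ee_pos: [457.8, -201.7, 27.9]
ee_rot: [-179.7, 0.3, 20.5]
force: [-0.1, 0.1, 0.3]
ee_pos: [460.3, -203.1, 31.4]
ee_rot: [179.9, -0.1, 20.5]
force: [0.3, -0.2, -0.2]
gripper_width: 59.3
gripper_force: 0.0
ee_pos: [460.3, -203.4, 31.0]
ee_rot: [179.9, -0.0, 20.5]
force: [0.5, -1.3, 3.0]
gripper_width: 41.6
gripper_force: 25.0
x 0.2083 y -0.0943 z -0.0690 yaw 0.475
```

```bash
python3 -m crank '[{"grip":0.03,"x":0,"y":0,"z":-0.015,"yaw":0},{"grip":0.03,"x":0,"y":0,"z":-0.035,"yaw":0},{"grip":0.03,"x":0,"y":0,"z":-0.06,"yaw":0},{"grip":0.03,"x":0,"y":0,"z":-0.069,"yaw":0},{"grip":0.03,"x":0,"y":0,"z":-0.069,"yaw":0}]'|sed -n 2,6p
python3 -m crank '[{"grip":0.03,"x":0.03,"y":-0.0136,"z":0,"yaw":0},{"grip":0.03,"x":0.06,"y":-0.0272,"z":0,"yaw":0},{"grip":0.03,"x":0.09,"y":-0.0407,"z":0,"yaw":0},{"grip":0.03,"x":0.12,"y":-0.0543,"z":0,"yaw":0},{"grip":0.03,"x":0.15,"y":-0.0679,"z":0,"yaw":0}]'|sed -n 2,3p
python3 -m crank '[{"grip":0.03,"x":0.03,"y":-0.0136,"z":0,"yaw":0.12},{"grip":0.03,"x":0.0583,"y":-0.0264,"z":0,"yaw":0.24},{"grip":0.03,"x":0.0583,"y":-0.0264,"z":0,"yaw":0.36},{"grip":0.03,"x":0.0583,"y":-0.0264,"z":0,"yaw":0.475},{"grip":0.03,"x":0.0583,"y":-0.0264,"z":0,"yaw":0.475}]'|sed -n 2,6p
python3 -m crank '[{"grip":0.03,"x":0,"y":0,"z":0.02,"yaw":0},{"grip":0.03,"x":0,"y":0,"z":0.04,"yaw":0},{"grip":0.03,"x":0,"y":0,"z":0.053,"yaw":0},{"grip":0.03,"x":0,"y":0,"z":0.059,"yaw":0},{"grip":0.03,"x":0,"y":0,"z":0.0625,"yaw":0}]'|sed -n 2,4p
python3 -m crank '[{"grip":0.03,"x":0,"y":0,"z":0,"yaw":0},{"grip":0.044,"x":0,"y":0,"z":0,"yaw":0},{"grip":0.048,"x":0,"y":0,"z":0,"yaw":0},{"grip":0.054,"x":0,"y":0,"z":0,"yaw":0},{"grip":0.056,"x":0,"y":0,"z":0,"yaw":0}]'|sed -n 2,6p
python3 -m crank '[{"grip":0.056,"x":0,"y":0,"z":0,"yaw":0},{"grip":0.056,"x":0,"y":0,"z":-0.015,"yaw":0},{"grip":0.056,"x":0,"y":0,"z":-0.05,"yaw":0},{"grip":0.056,"x":0,"y":0,"z":-0.085,"yaw":0},{"grip":0.07,"x":0,"y":0,"z":-0.12,"yaw":0}]'|sed -n 2,6p
python3 -m crank '[{"grip":0.09,"x":0,"y":0,"z":0,"yaw":0},{"grip":0.09,"x":0,"y":0,"z":0,"yaw":0},{"grip":0.09,"x":0,"y":0,"z":0,"yaw":0},{"grip":0.09,"x":0,"y":0,"z":0,"yaw":0},{"grip":0.09,"x":0,"y":0,"z":0,"yaw":0}]'|sed -n 2,3p
python3 -c "
from h import *
go(523.8,-344.8,150,83.3)"
```

```text
ee_pos: [461.0, -203.3, 101.2]
ee_rot: [179.8, -0.2, 20.5]
force: [-0.1, -0.2, -2.7]
gripper_width: 41.6
gripper_force: 25.0
ee_pos: [576.1, -85.3, 97.4]
ee_rot: [-179.9, 0.2, 20.5]
ee_pos: [620.8, -40.8, 96.9]
ee_rot: [180.0, 0.3, -6.8]
force: [-0.2, 0.7, -1.9]
gripper_width: 41.6
gripper_force: 25.0
ee_pos: [619.1, -41.9, 36.7]
ee_rot: [180.0, 0.4, -6.6]
force: [-11.3, 1.0, 25.0]
ee_pos: [622.2, -41.7, 37.3]
ee_rot: [180.0, -0.0, -6.7]
force: [-0.0, -1.0, -0.5]
gripper_width: 55.3
gripper_force: 0.0
ee_pos: [621.5, -41.5, 158.1]
ee_rot: [180.0, 0.1, -6.7]
force: [-0.0, -0.2, -0.1]
gripper_width: 60.1
gripper_force: 0.0
ee_pos: [620.9, -41.5, 155.2]
ee_rot: [180.0, 0.2, -6.7]
x -0.0610 y 0.3125 z 0.0052 yaw -1.571
```

Bar released in the tray. Before fetching the cup (only 4 mm play each side), I refine the tray's cross position numerically from the wrist camera, and check that the cup hasn't moved.

```bash
python3 -c "
from h import *
a=np.radians(-6.7);ux=np.array([np.cos(a),np.sin(a)]);uy=np.array([-ux[1],ux[0]]);c=np.array([627.1,-2.4])
xs=np.arange(-60,60.1,1)
for cam in('wrist','top'):
  m=camera_model(cam);im,_=shot(cam,'tr_'+cam);g=im[:,:,2].astype(np.float32)
  for y0,y1 in((-150,-115),(-110,-75)) if cam=='wrist' else ((-150,-75),):
    ys=np.arange(y0,y1,2.)
    P=np.array([np.r_[c+x*ux+y*uy,30] for x in xs for y in ys]);p=w2px(m,P).astype(np.float32)
    print(cam,y0,'px',p[:,0].min().round(),p[:,0].max().round(),p[:,1].min().round(),p[:,1].max().round())
    v=cv2.remap(g,p[:,0].reshape(len(xs),-1),p[:,1].reshape(len(xs),-1),1).mean(1)
    print(' '.join('%d:%d'%(x,q) for x,q in zip(xs,v) if abs(x)>27 and abs(x)<52))
a0=cv2.imread('pics/top0.png',0)[190:245,425:480].astype(np.float32);a1=cv2.imread('pics/tr_top.png',0)[190:245,425:480].astype(np.float32)
print(cv2.phaseCorrelate(a0,a1),abs(a0-a1).mean())
"
```

```text
wrist -150 px 393.0 441.0 123.0 250.0
-51:53 -50:54 -49:54 -48:55 -47:55 -46:55 -45:55 -44:56 -43:58 -42:66 -41:80 -40:87 -39:92 -38:101 -37:109 -36:100 -35:68 -34:52 -33:51 -32:51 -31:51 -30:50 -29:50 -28:64 28:114 29:113 30:113 31:113 32:115 33:117 34:118 35:118 36:118 37:118 38:118 39:117 40:105 41:75 42:53 43:50 44:55 45:59 46:60 47:60 48:60 49:61 50:61 51:61
wrist -110 px 352.0 395.0 123.0 251.0
-51:63 -50:64 -49:64 -48:64 -47:65 -46:66 -45:66 -44:66 -43:67 -42:82 -41:104 -40:111 -39:111 -38:112 -37:110 -36:99 -35:69 -34:52 -33:51 -32:52 -31:52 -30:52 -29:52 -28:64 28:110 29:110 30:110 31:110 32:114 33:117 34:117 35:113 36:111 37:111 38:111 39:110 40:99 41:74 42:54 43:51 44:55 45:60 46:61 47:61 48:60 49:59 50:58 51:58
top -150 px 342.0 374.0 162.0 210.0
-51:47 -50:47 -49:46 -48:46 -47:46 -46:45 -45:45 -44:46 -43:48 -42:51 -41:55 -40:60 -39:64 -38:67 -37:70 -36:72 -35:74 -34:75 -33:76 -32:76 -31:76 -30:76 -29:75 -28:74 28:41 29:41 30:40 31:40 32:40 33:40 34:40 35:41 36:41 37:42 38:42 39:43 40:43 41:43 42:43 43:44 44:44 45:45 46:47 47:48 48:49 49:50 50:51 51:52
((-0.06058338606061753, -0.023294464690497563), 1.0051409575674268) 3.236033
```

Tray edges found at −41.5 and +40.9, so its centre is good to 0.3 mm; the cup hasn't moved.

```bash
python3 -m crank '[{"grip":0.09,"x":-0.0076,"y":0.0391,"z":0,"yaw":0},{"grip":0.09,"x":-0.0152,"y":0.0781,"z":0,"yaw":0},{"grip":0.09,"x":-0.0228,"y":0.1172,"z":0,"yaw":0},{"grip":0.09,"x":-0.0304,"y":0.1562,"z":0,"yaw":0},{"grip":0.09,"x":-0.038,"y":0.1953,"z":0,"yaw":0}]'|sed -n 2,3p
python3 -m crank '[{"grip":0.09,"x":-0.0076,"y":0.0391,"z":0,"yaw":-0.124},{"grip":0.09,"x":-0.0152,"y":0.0781,"z":0,"yaw":-0.248},{"grip":0.09,"x":-0.023,"y":0.1172,"z":0,"yaw":-0.372},{"grip":0.09,"x":-0.023,"y":0.1172,"z":0,"yaw":-0.496},{"grip":0.09,"x":-0.023,"y":0.1172,"z":0,"yaw":-0.62}]'|sed -n 2,3p
python3 -m crank '[{"grip":0.09,"x":0,"y":0,"z":0,"yaw":-0.124},{"grip":0.09,"x":0,"y":0,"z":0,"yaw":-0.248},{"grip":0.09,"x":0,"y":0,"z":0,"yaw":-0.372},{"grip":0.09,"x":0,"y":0,"z":0,"yaw":-0.496},{"grip":0.09,"x":0,"y":0,"z":0,"yaw":-0.62}]'|sed -n 2,3p
python3 -m crank '[{"grip":0.09,"x":0,"y":0,"z":0,"yaw":-0.124},{"grip":0.09,"x":0,"y":0,"z":0,"yaw":-0.248},{"grip":0.09,"x":0,"y":0,"z":0,"yaw":-0.331},{"grip":0.09,"x":0,"y":0,"z":0,"yaw":-0.331},{"grip":0.09,"x":0,"y":0,"z":0,"yaw":-0.331}]'|sed -n 2,3p
python3 -c "
from h import *
go(523.8,-344.8,62,83.3)"
```

```text
ee_pos: [560.3, -232.5, 156.4]
ee_rot: [-180.0, 0.1, -6.7]
ee_pos: [523.4, -347.4, 156.1]
ee_rot: [-179.9, 0.0, 28.4]
ee_pos: [524.5, -344.8, 156.3]
ee_rot: [-179.9, -0.0, 64.2]
ee_pos: [524.6, -344.8, 156.5]
ee_rot: [-180.0, -0.0, 82.7]
x -0.0001 y -0.0008 z 0.0945 yaw -0.011
```

```bash
python3 -m crank '[{"grip":0.09,"x":0,"y":-0.001,"z":0.03,"yaw":0},{"grip":0.09,"x":0,"y":-0.001,"z":0.06,"yaw":0},{"grip":0.09,"x":0,"y":-0.001,"z":0.085,"yaw":0},{"grip":0.09,"x":0,"y":-0.001,"z":0.095,"yaw":0},{"grip":0.09,"x":0,"y":-0.001,"z":0.095,"yaw":0}]'|sed -n 2,4p
for i in 1 2; do python3 -m crank '[{"grip":0.05,"x":0,"y":0,"z":0,"yaw":0},{"grip":0.05,"x":0,"y":0,"z":0,"yaw":0},{"grip":0.05,"x":0,"y":0,"z":0,"yaw":0},{"grip":0.05,"x":0,"y":0,"z":0,"yaw":0},{"grip":0.05,"x":0,"y":0,"z":0,"yaw":0}]' 30|sed -n 2,6p; done
python3 -c "
from h import *
go(612.8,-121.6,122,83.3)"
```

```text
ee_pos: [522.1, -343.6, 59.2]
ee_rot: [-179.7, -0.2, 82.8]
force: [-0.4, 0.1, -0.8]
ee_pos: [523.9, -345.1, 63.3]
ee_rot: [179.9, 0.1, 82.8]
force: [-1.3, 0.5, 4.4]
gripper_width: 60.8
gripper_force: 30.0
ee_pos: [524.0, -345.1, 63.3]
ee_rot: [179.9, 0.1, 82.8]
force: [-1.9, 0.1, 5.8]
gripper_width: 60.7
gripper_force: 30.0
x 0.2328 y 0.0602 z -0.0587 yaw -0.008
```

```bash
python3 -m crank '[{"grip":0.05,"x":0,"y":0,"z":-0.015,"yaw":0},{"grip":0.05,"x":0,"y":0,"z":-0.03,"yaw":0},{"grip":0.05,"x":0,"y":0,"z":-0.05,"yaw":0},{"grip":0.05,"x":0,"y":0,"z":-0.059,"yaw":0},{"grip":0.05,"x":0,"y":0,"z":-0.059,"yaw":0}]'|sed -n 2,6p
python3 -m crank '[{"grip":0.05,"x":0.03,"y":0.0078,"z":0,"yaw":-0.008},{"grip":0.05,"x":0.06,"y":0.0155,"z":0,"yaw":-0.008},{"grip":0.05,"x":0.09,"y":0.0233,"z":0,"yaw":-0.008},{"grip":0.05,"x":0.12,"y":0.031,"z":0,"yaw":-0.008},{"grip":0.05,"x":0.15,"y":0.0388,"z":0,"yaw":-0.008}]'|sed -n 2,3p
python3 -m crank '[{"grip":0.05,"x":0.03,"y":0.0077,"z":0,"yaw":0},{"grip":0.05,"x":0.06,"y":0.0155,"z":0,"yaw":0},{"grip":0.05,"x":0.0828,"y":0.0214,"z":0,"yaw":0},{"grip":0.05,"x":0.0828,"y":0.0214,"z":0,"yaw":0},{"grip":0.05,"x":0.0828,"y":0.0214,"z":0,"yaw":0}]'|sed -n 2,3p
python3 -m crank '[{"grip":0.05,"x":0,"y":0,"z":0,"yaw":0},{"grip":0.05,"x":0,"y":0,"z":0,"yaw":0},{"grip":0.05,"x":0,"y":0,"z":0,"yaw":0},{"grip":0.05,"x":0,"y":0,"z":0,"yaw":0},{"grip":0.05,"x":0,"y":0,"z":0,"yaw":0}]'|sed -n 2,6p
python3 -c "
from h import *
go(612.8,-121.6,69,83.3)"
```

```text
ee_pos: [524.9, -345.5, 123.0]
ee_rot: [179.8, 0.1, 82.8]
force: [0.0, 0.0, -2.4]
gripper_width: 60.6
gripper_force: 30.0
ee_pos: [580.4, -199.1, 119.3]
ee_rot: [-179.9, -0.0, 83.3]
ee_pos: [611.4, -119.8, 119.4]
ee_rot: [-179.8, 0.0, 83.4]
ee_pos: [611.7, -121.8, 121.0]
ee_rot: [180.0, 0.0, 83.2]
force: [0.6, 0.0, -2.0]
gripper_width: 60.6
gripper_force: 30.0
x 0.0003 y 0.0011 z 0.0520 yaw -0.002
```

```bash
python3 -m crank '[{"grip":0.05,"x":0,"y":0.001,"z":0.008,"yaw":0},{"grip":0.05,"x":0,"y":0.001,"z":0.016,"yaw":0},{"grip":0.05,"x":0,"y":0.001,"z":0.02,"yaw":0},{"grip":0.05,"x":0,"y":0.001,"z":0.023,"yaw":0},{"grip":0.05,"x":0,"y":0.001,"z":0.023,"yaw":0}]'|sed -n 2,4p
python3 -m crank '[{"grip":0.05,"x":0,"y":0,"z":0.006,"yaw":0},{"grip":0.05,"x":0,"y":0,"z":0.012,"yaw":0},{"grip":0.05,"x":0,"y":0,"z":0.018,"yaw":0},{"grip":0.05,"x":0,"y":0,"z":0.024,"yaw":0},{"grip":0.05,"x":0,"y":0,"z":0.026,"yaw":0}]'|sed -n 2,4p
python3 -m crank '[{"grip":0.05,"x":0,"y":0,"z":0.001,"yaw":0},{"grip":0.05,"x":0,"y":0,"z":0.002,"yaw":0},{"grip":0.05,"x":0,"y":0,"z":0.002,"yaw":0},{"grip":0.05,"x":0,"y":0,"z":0.002,"yaw":0},{"grip":0.05,"x":0,"y":0,"z":0.002,"yaw":0}]'|sed -n 2,4p
```

```text
ee_pos: [612.2, -121.0, 96.7]
ee_rot: [-179.9, -0.0, 83.3]
force: [-0.2, 0.3, -2.9]
ee_pos: [612.1, -121.0, 70.6]
ee_rot: [-179.9, -0.0, 83.3]
force: [-0.7, -0.3, -2.7]
ee_pos: [613.2, -121.2, 70.3]
ee_rot: [180.0, 0.0, 83.3]
force: [0.0, -0.4, -3.8]
```

```bash
python3 -m crank '[{"grip":0.05,"x":0,"y":0,"z":0.0005,"yaw":0},{"grip":0.05,"x":0,"y":0,"z":0.001,"yaw":0},{"grip":0.05,"x":0,"y":0,"z":0.0015,"yaw":0},{"grip":0.05,"x":0,"y":0,"z":0.0015,"yaw":0},{"grip":0.05,"x":0,"y":0,"z":0.0015,"yaw":0}]'|sed -n 2,4p
```

```text
ee_pos: [613.1, -121.8, 69.8]
ee_rot: [179.9, 0.1, 83.3]
force: [-2.6, -2.2, 5.1]
```

Floor contact at the expected height (69.8). Release, lift, back off, then check numerically.

```bash
python3 -m crank '[{"grip":0.062,"x":0,"y":0,"z":0,"yaw":0},{"grip":0.066,"x":0,"y":0,"z":0,"yaw":0},{"grip":0.07,"x":0,"y":0,"z":0,"yaw":0},{"grip":0.08,"x":0,"y":0,"z":0,"yaw":0},{"grip":0.09,"x":0,"y":0,"z":0,"yaw":0}]'|sed -n 2,6p
python3 -m crank '[{"grip":0.09,"x":0,"y":0,"z":0,"yaw":0},{"grip":0.09,"x":0,"y":0,"z":0,"yaw":0},{"grip":0.09,"x":0,"y":0,"z":-0.02,"yaw":0},{"grip":0.09,"x":0,"y":0,"z":-0.05,"yaw":0},{"grip":0.09,"x":0,"y":0,"z":-0.08,"yaw":0}]'|sed -n 2,6p
python3 -m crank '[{"grip":0.09,"x":0,"y":0,"z":-0.03,"yaw":0},{"grip":0.09,"x":0,"y":0,"z":-0.06,"yaw":0},{"grip":0.09,"x":0,"y":-0.03,"z":-0.08,"yaw":0},{"grip":0.09,"x":0,"y":-0.06,"z":-0.09,"yaw":0},{"grip":0.09,"x":0,"y":-0.09,"z":-0.1,"yaw":0}]'|sed -n 2,3p
python3 -m crank '[{"grip":0.09,"x":0,"y":-0.035,"z":0,"yaw":0},{"grip":0.09,"x":0,"y":-0.07,"z":0,"yaw":0},{"grip":0.09,"x":0,"y":-0.105,"z":0,"yaw":0},{"grip":0.09,"x":0,"y":-0.14,"z":0,"yaw":0},{"grip":0.09,"x":0,"y":-0.17,"z":0,"yaw":0}]'|sed -n 2,3p
python3 -c "
from h import *
im,m=shot('top','fin')
im=im.astype(int)
a=np.radians(-6.7);ux=np.array([np.cos(a),np.sin(a)]);uy=np.array([-ux[1],ux[0]]);c=np.array([627,-2.4])
# difference from the start picture, mapped on each top plane
d=np.abs(im-cv2.imread('pics/top0.png')[:,:,::-1].astype(int)).sum(2).astype(np.float32)
xs=np.arange(-45,46,3);ys=np.arange(-168,169,4)
for z in(60,86):
  P=np.array([np.r_[c+x*ux+y*uy,z] for x in xs for y in ys]);p=w2px(m,P).astype(np.float32).reshape(len(xs),len(ys),2)
  v=cv2.remap(d,p[:,:,0].copy(),p[:,:,1].copy(),1);print('z',z)
  for r in v[::-1]: print(''.join('#' if q>60 else '.' for q in r))
b=d[185:245,145:205];print('pot diff',b.mean(),b.max(),'dish',d[125:160,400:435].mean(),'flat',d[140:172,195:230].mean())
"
```

```text
ee_pos: [613.1, -120.9, 68.3]
ee_rot: [180.0, -0.0, 83.3]
force: [-0.0, 0.5, -0.3]
gripper_width: 80.3
gripper_force: 0.0
ee_pos: [612.2, -120.9, 148.4]
ee_rot: [-179.8, -0.0, 83.3]
force: [1.7, 0.4, 0.6]
gripper_width: 90.1
gripper_force: 0.0
ee_pos: [523.0, -110.5, 249.6]
ee_rot: [179.9, 0.0, 83.3]
ee_pos: [352.3, -90.2, 248.4]
ee_rot: [-180.0, 0.0, 83.3]
z 60
.....................................................................................
.....................................................................................
.....................................................................................
.....................................................................................
.....................................................................................
.......#..###........................................................................
.......#########.....................................................................
......###########................................#####...............................
.....############..............................
[... 3954 characters left out ...]
......##########........#############........
........###########.........#########.........#########.........############.........
........###########.........##########.........#######..........############.........
.........#########..........#########...........#####...........############.........
..........#######...............................................############.........
...........#####................................................############.........
.................................................................##.#..##............
.....................................................................................
pot diff 6.8191667 58.0 dish 7.4538774 flat 5.785714
```

All four stand separately in one row in the tray. The brush, dish and flat tin look the same as at the start. Handing in.

```bash
python3 -c "
from workcell import *
print(state()['time_s']); print(job_done())"
```

```text
45.6333
the job is handed in; nothing more can be done
None
```

I handed the job in at 45.6 s: the cup got its four strokes, the brush is back in its pot, and the cup, bar, jar and stone (the only kit pieces present) stand in one row in the tray; the call gave no verdict, so my basis is the force readings and camera checks.

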